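# Clamp the mould insert and hang up the clamp straps

### The arm

A 6-joint arm with a two-finger parallel gripper is mounted at the origin on the work surface. World frame = base frame: x ahead of the robot, y to its left, z up, the work surface at z = 0. Lengths are in m, angles in degrees, forces in N, time in s.
With the tool pointing down it reaches from about 0.35 to 0.875 m from the base axis. Payload 15.5 kg.
Tool frame: the origin (TCP) lies at the very end of the fingers, on their centre line; the grasp point (between the pads) lies hold_point_z behind it (hold_point_z is the distance from the TCP to the grasp point, in m); z points along the fingers, y is the line along which they close (so a half turn about z gives the same grasp; the last joint's range is limited). The gripper opens to 85 mm and grips with 20 to 120 N. Pads are 22 mm wide; open, the fingers measure 114 mm over their backs; the gripper's body (76 mm by 85 mm) begins 54 mm behind the grasp point. The pads swing forward as they close: fully open they stand 13 mm farther back than shut.
Start: joints at [58.413, 28.281, 77.091, -0, 74.628, -5.472], TCP at [0.275, 0.561, 0.231] pointing down, gripper open.
Joint ranges: [-166.48, 166.48], [-47.26, 123.95], [12.59, 153.08], [-70.14, 250.14], [6.76, 159.57], [-176.63, 176.63]. Speed limits (degrees/s): [108.29, 108.29, 147.25, 172.46, 172.46, 172.46].

### API

Orientations are given as a 3x3 rotation matrix whose columns are the frame's x, y, z axes.
In Python, from station import observe, grab_frame, camera_model, close_job, hold_point_z gives the robot as it stands.
- The arm moves only by the tool arm_command, never from a script. Its argument "series" is a list of rows, each a list of 2 entries, a list of its own where there are three numbers: the shift along the tool's x, y, z each as a share of 0.3 m, from -1 to 1, then the turn about the tool's z as a share of 180 degrees, from -1 to 1. In form: [[[x, y, z], yaw], ...]. A call has 1 to 10 rows; each row is the pose to reach, as a shift and turn from the pose commanded when the call began, along the tool's axes at that moment, turning the shorter way round; what a row does not reach only later rows make up. A row lasts 1/12 s, in which the tool goes at most 41.7 mm and 7.16 degrees, less where a joint would pass 70% of its speed; a pose out of reach is approached as far as the arm can. A call with a number of a shift or a turn outside -1 to 1 is refused whole. A call with a gripper value outside its range is refused whole. "hand" is the opening, from 0 (shut) to 1 (fully open), set as the call begins (left out, the last holds). The fingers move at their own pace and stop on an object; "grip_force" is the grip in N (left out, the last holds). Time passes only in rows, so rows that repeat a pose let the fingers close. It gives the time, the measured TCP pose, the force, the opening and the grip force at its end, in the units of the state.
- observe(): the state, without advancing time (a new reading comes with each control period).
- grab_frame(name): name is "side" or "top"; returns (picture, depth): 480x640x3 uint8, red, green, blue; 480x640 float32, m along the optical axis (not along the pixel's ray), 0 where there is no reading.
- camera_model(name): a dict with "fovy" (degrees; the focal length in pixels is half the picture's height over the tangent of half this angle, whatever the lens; pixels are square), "cx", "cy" (the principal point, pixels), "T" (4x4, takes a point from camera to world coordinates). Camera axes: x right, y down, z forward; pixel columns grow to the right and rows downward; lengths in m; the calibration is good to about 2 mm. A picture is of the moment at which its call begins. camera_model takes no time and is no camera call.
- close_job(): hands the job in; it is judged then, once.
The state is a dict: "time": time; "joint_positions": joint angles; "joint_vel": joint speeds; "effort": joint torques, N m; "position": TCP position; "tool_rot": TCP orientation; "ft_force": force on the tool from outside, world axes, zero at the start; "moment": the same for the moment, N m; "finger_gap": finger opening in m; "gripper_force": force on a finger pad.
Only numpy, scipy, OpenCV 4.12 (cv2) and the standard library are available. Lean on these libraries where they do the work, as an engineer would, in place of code of your own. Each camera call takes 0.05 s, during which the arm holds its last target. There are 200 camera calls.

### The job

Get the welding table ready for the next weld: set the mould insert flat on the vise's bed between the jaws, cavity up and with its narrow 36 mm width across the jaws, let it go, then crank the vise shut until it grips the insert firmly against the fixed jaw. Hang every loose clamp strap on the sloping rack by its hole, one strap to a peg (any peg), pushed fully home so that it lies flat against the panel. Leave the control pendant where it lies.

Things in the scene. Friction and masses are not known exactly. Their poses are not given: they have to be found in the camera images.
- vise: machine vise, fixed: steel bed 290 x 100 mm (x -160 to +130, y +-50), its top 35 mm above the table; fixed jaw at the +x end, moving jaw in the middle, blue gear housing (70 x 70, top at 70 mm) with a crank on top at the -x end nearest the robot. Origin under the bed on the table; x from crank to fixed jaw, z up. Jaws 90 mm wide (y), 32 mm above the bed
- seat (a point): point on the bed top at the foot of the fixed jaw's gripping face, mid-width; axes as the vise's, so the room between the jaws is at negative x
- fixed_jaw: the vise's fixed jaw, 30 (x) x 90 (y) x 32 mm, origin at the centre of its foot on the bed, axes as the vise's
- jaw: the vise's moving jaw, 40 (x) x 90 (y) x 32 mm; origin on the bed top at the foot of its gripping face, mid-width; axes as the vise's. The clear opening between the jaws is the distance in x from here to seat: 58 mm with the crank at 0, a few mm less at the start
- crank (a joint): crank angle in rad, 0 = fully open, grows clockwise seen from above, which closes the jaw by 10 mm per turn (1.59 mm per rad); starts between 0 and 3. Stays where it is left; takes about 4 N at the knob and stiffens when the jaw presses on something. From contact, turn on until it clearly resists to clamp firmly
- crank_axis (a point): point on the vertical axis of the crank, at the mid-height of the crank's knob (104 mm above the table)
- knob_mid (a point): middle of the crank's upright black knob: a cylinder 16 mm across and 40 mm high that spins freely on its pin, 50 mm from the crank's axis; its middle is 104 mm above the table, the crank arm's top under it at 84 mm
- insert: steel mould insert, a block 36 mm (x) x 50 mm (y) x 40 mm high, about 0.45 kg, with a shallow rectangular cavity (8 mm deep, rim 6 to 8 mm) in its top; origin at the centre of its underside, z up through the cavity
- rack: sloping rack, fixed: 320 mm wide (y), about 130 mm deep (x); a grey panel that faces away from the robot and rises towards it at 35 degrees (lower edge 23 mm, upper edge 121 mm above the table) with four steel pegs in a row, square to the panel. Origin on the table under the panel's centre, z up, x up the slope, roughly towards the robot
- peg0 (a point): foot of peg 0 (0 is the rightmost seen from the robot, 3 the leftmost) on the panel's face; z points out along the peg (up and away from the robot, 35 degrees from vertical), x straight up the slope, y across. The peg is 8 mm thick, round-tipped, 35 mm long; pegs are 72 mm apart, 40 mm below the panel's upper edge, with 130 mm of bare panel below them
- peg1 (a point): foot of peg 1 (0 is the rightmost seen from the robot, 3 the leftmost) on the panel's face; z points out along the peg (up and away from the robot, 35 degrees from vertical), x straight up the slope, y across. The peg is 8 mm thick, round-tipped, 35 mm long; pegs are 72 mm apart, 40 mm below the panel's upper edge, with 130 mm of bare panel below them
- peg2 (a point): foot of peg 2 (0 is the rightmost seen from the robot, 3 the leftmost) on the panel's face; z points out along the peg (up and away from the robot, 35 degrees from vertical), x straight up the slope, y across. The peg is 8 mm thick, round-tipped, 35 mm long; pegs are 72 mm apart, 40 mm below the panel's upper edge, with 130 mm of bare panel below them
- peg3 (a point): foot of peg 3 (0 is the rightmost seen from the robot, 3 the leftmost) on the panel's face; z points out along the peg (up and away from the robot, 35 degrees from vertical), x straight up the slope, y across. The peg is 8 mm thick, round-tipped, 35 mm long; pegs are 72 mm apart, 40 mm below the panel's upper edge, with 130 mm of bare panel below them
- strap0: clamp strap, a flat black steel bar 100 mm (x) x 28 mm (y) x 10 mm thick (z), 0.19 kg, with one 14 mm round hole through its flat sides near the +x end; origin at the centre of its underside. Some straps are absent (None)
- eye0 (a point): centre of the hole of strap0, at mid-thickness: 36 mm from the bar's middle along +x, 5 mm above its underside; axes as the strap's
- strap1: clamp strap, a flat black steel bar 100 mm (x) x 28 mm (y) x 10 mm thick (z), 0.19 kg, with one 14 mm round hole through its flat sides near the +x end; origin at the centre of its underside. Some straps are absent (None)
- eye1 (a point): centre of the hole of strap1, at mid-thickness: 36 mm from the bar's middle along +x, 5 mm above its underside; axes as the strap's
- strap2: clamp strap, a flat black steel bar 100 mm (x) x 28 mm (y) x 10 mm thick (z), 0.19 kg, with one 14 mm round hole through its flat sides near the +x end; origin at the centre of its underside. Some straps are absent (None)
- eye2 (a point): centre of the hole of strap2, at mid-thickness: 36 mm from the bar's middle along +x, 5 mm above its underside; axes as the strap's
- strap3: clamp strap, a flat black steel bar 100 mm (x) x 28 mm (y) x 10 mm thick (z), 0.19 kg, with one 14 mm round hole through its flat sides near the +x end; origin at the centre of its underside. Some straps are absent (None)
- eye3 (a point): centre of the hole of strap3, at mid-thickness: 36 mm from the bar's middle along +x, 5 mm above its underside; axes as the strap's
- pendant: white hand-held control pendant with a small joystick and buttons, 75 x 130 x 35 mm, lying on the table; origin at the centre of its underside
Things that resemble listed ones, but are neither listed nor needed, are in the scene too. What is shaped like the strap0 but pink is not meant.

How it is judged:
By the outcome, as a careful person would: the job done as asked, in the order asked, and still so for the second after the job is handed in, with the robot touching nothing.
Of strap0, strap1, strap2, strap3 only 3 to 4 are there at a start; the rules pass over those that are not, and their reading is None.
At some moment in a run one of strap0, strap1, strap2, strap3 may be knocked a few centimetres aside while the robot is not near it.
Once in a run the grip may slacken for a moment while it holds something.
It also fails if it takes over 210 s, if anything falls off the work surface, if the arm or the gripper's body presses on something with over 40 N, if the wrist force passes 120 N, or if a joint passes its speed limit or range.

## Working session

There is one attempt and no reset: what is moved stays moved. The work goes in short steps, Python scripts to look and compute and a tool call to move; the robot and the scene stay as the last step left them, time stands still between calls to the robot, and variables do not carry over. Pictures are saved under pics/ and viewed, at most 14 in all, crops included, and the job is handed in when it is done.

Besides the shell and the picture viewer there is one more tool, called after "Emit:" in YAML: its name, and indented under it one key for each argument. arm_command: Moves the arm, as the interface text tells. Its arguments: {"type":"object","properties":{"series":{"type":"array"},"hand":{"type":"number"},"grip_force":{"type":"number"}},"required":["series"]}

```bash
ls; mkdir -p pics; cat > h.py <<'E'
import numpy as np, cv2
from station import *
def shot(n,name):
    p,d=grab_frame(n); np.savez('%s.npz'%name,p=p,d=d); return p,d
def pts(n,d):
    m=camera_model(n); f=240/np.tan(np.radians(m['fovy'])/2)
    v,u=np.mgrid[0:480,0:640]; X=np.stack([(u-m['cx'])/f*d,(v-m['cy'])/f*d,d],-1)
    T=np.array(m['T']); W=X@T[:3,:3].T+T[:3,3]; W[d<=0]=np.nan; return W
def save(p,name,s=1,box=None):
    if box: p=p[box[1]:box[3],box[0]:box[2]]
    cv2.imwrite('pics/%s.png'%name,cv2.resize(p[:,:,::-1],None,fx=s,fy=s,interpolation=cv2.INTER_CUBIC))
E
python3 - <<'E'
from h import *
print(observe()); print(hold_point_z)
for n in('top','side'):
    p,d=shot(n,n+'0'); save(p,n+'0'); m=camera_model(n); print(m)
E
```

```text
pics
{'time': 0.0, 'joint_positions': array([ 5.84136776e+01,  2.83169285e+01,  7.71293115e+01, -2.19706419e-03,
        7.46284427e+01, -5.46905393e+00]), 'joint_vel': array([ 0.00862405,  0.04908386, -0.01308881, -0.00891993,  0.0120312 ,
        0.06225945]), 'effort': array([-2.24231495e-03, -8.82161808e+01, -3.83877718e+01, -3.52137695e-04,
        1.00569523e-02, -7.25524319e-05]), 'position': array([0.27491195, 0.56086612, 0.23066518]), 'tool_rot': array([[-8.97899398e-01,  4.40200235e-01, -6.51231909e-04],
       [ 4.40200708e-01,  8.97898692e-01, -1.12971965e-03],
       [ 8.74374234e-05, -1.30104734e-03, -9.99999150e-01]]), 'ft_force': array([-0.04767043,  0.32921854, -0.06730587]), 'moment': array([-0.00408743,  0.02675753,  0.01779114]), 'gripper_force': 0.0, 'finger_gap': 0.0853290953736404}
0.0187
{'fovy': 56.739424590724916, 'cx': 314.8017560840717, 'cy': 235.04033429975547, 'T': array([[-0.00438012, -0.98789481,  0.1550634 ,  0.31709608],
       [-0.99987396,  0.0019603 , -0.01575482,  0.05088196],
       [ 0.01526014, -0.15511287, -0.98777889,  1.18976852],
       [ 0.        ,  0.        ,  0.        ,  1.        ]])}
{'fovy': 49.13808245711972, 'cx': 321.54716276753425, 'cy': 240.51528301589485, 'T': array([[ 0.95556318, -0.14834793,  0.25473889,  0.16664075],
       [-0.29476668, -0.49083287,  0.81987542, -0.97814206],
       [ 0.0034074 , -0.8585313 , -0.51274984,  0.72452906],
       [ 0.        ,  0.        ,  0.        ,  1.        ]])}
```

View pics/top0.png

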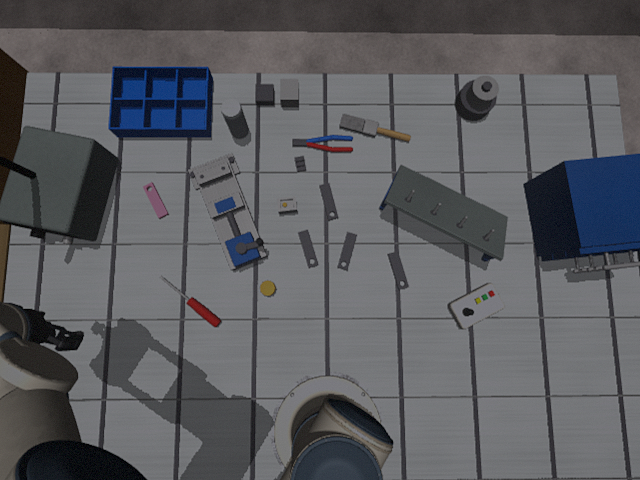

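View pics/side0.png

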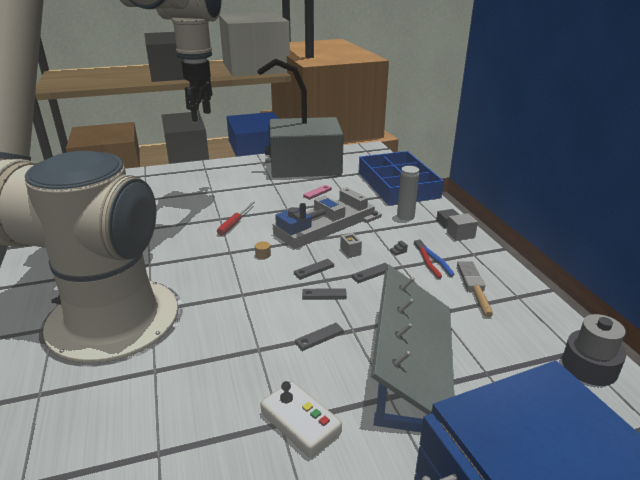

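```bash
python3 - <<'E'
from h import *
z=np.load('top0.npz');p=z['p'];save(p,'crop_a',4,(180,145,380,295))
W=pts('top',z['d'])
for u,v in [(288,206),(300,163),(290,93),(265,95),(238,246),(262,241),(205,172),(308,248),(347,251),(398,270),(329,201),(155,200),(267,288),(480,305),(409,197),(445,230),(230,110)]:
    print(u,v,W[v,u].round(4))
E
```

```text
288 206 [0.5776 0.1035 0.0304]
300 163 [0.7012 0.0719 0.0167]
290 93 [0.8888 0.0987 0.05  ]
265 95 [0.8953 0.1694 0.0248]
238 246 [0.4633 0.2255 0.0842]
262 241 [0.4726 0.1635 0.1063]
205 172 [0.6614 0.3193 0.0631]
308 248 [0.4673 0.0504 0.0094]
347 251 [ 0.4589 -0.0539  0.0097]
398 270 [ 0.4078 -0.1895  0.0077]
329 201 [ 0.5963 -0.0071  0.0085]
155 200 [0.5992 0.4641 0.0099]
267 288 [0.3606 0.1568 0.0293]
480 305 [ 0.3147 -0.3948  0.031 ]
409 197 [ 0.5817 -0.2017  0.1132]
445 230 [ 0.4967 -0.2851  0.1215]
230 110 [0.7929 0.2422 0.1511]
```

View pics/crop_a.png

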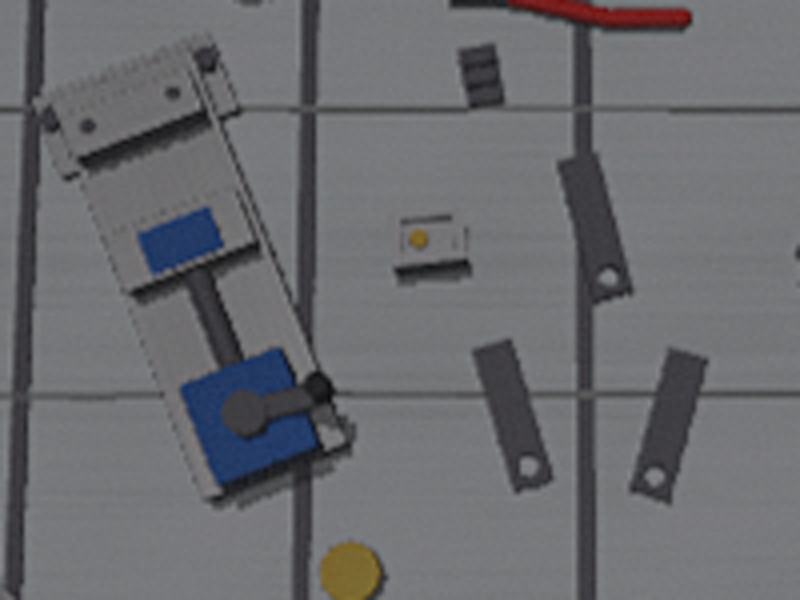

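```bash
cat > m.py <<'E'
from h import *
def blob(W,mask,c,r):
    "points of mask within r of c (xy) -> minAreaRect in mm, plus mean"
    m=mask&(np.hypot(W[...,0]-c[0],W[...,1]-c[1])<r)
    n,l=cv2.connectedComponents(m.astype(np.uint8)); 
    if n<2: return None
    k=1+np.argmax([(l==i).sum() for i in range(1,n)]); P=W[l==k]
    R=cv2.minAreaRect((P[:,:2]*1000).astype(np.float32))
    return len(P),P.mean(0).round(4),[np.round(x,1) for x in R]
E
python3 - <<'E'
from m import *
for n in('top','side'):
    z=np.load(n+'0.npz');p=z['p'].astype(int);W=pts(n,z['d']);Z=W[...,2]
    blue=(p[...,2]-p[...,0]>40)
    dark=(p.max(-1)<95)
    print(n,'table z',np.nanmedian(Z[(abs(W[...,0]-.55)<.02)&(abs(W[...,1]-.0)<.15)]))
    print('insert',blob(W,(Z>.026)&(Z<.05),(.578,.1035),.05))
    print('insrim',blob(W,(Z>.036)&(Z<.046),(.578,.1035),.05))
    print('fixjaw',blob(W,(Z>.058)&(Z<.075),(.66,.30),.07))
    print('jawblue',blob(W,blue&(Z>.05)&(Z<.09),(.57,.26),.05), 'jaw',blob(W,(Z>.058)&(Z<.075),(.57,.26),.05))
    print('housing',blob(W,blue&(Z>.06)&(Z<.078),(.463,.2255),.07))
    print('knob',blob(W,(Z>.112)&(Z<.14),(.4726,.1635),.03))
    print('bed',blob(W,(Z>.03)&(Z<.04),(.57,.26),.2))
    print('vise all',blob(W,(Z>.03),(.57,.26),.2))
    for c in [(.467,.05),(.459,-.054),(.408,-.19),(.596,-.007)]:
        print('strap',blob(W,(Z>.004)&(Z<.02)&dark,c,.075),blob(W,(Z>.004)&(Z<.02),c,.075))
    c=(W[...,0]-.52)**2+(W[...,1]+.27)**2<.2**2
    m=c&(Z>.02)&(Z<.16); P=W[m]
    best=None;rng=np.random.default_rng(0)
    for _ in range(300):
        q=P[rng.choice(len(P),3)];nn=np.cross(q[1]-q[0],q[2]-q[0]);L=np.linalg.norm(nn)
        if L<1e-5: continue
        nn/=L;nn*=np.sign(nn[2]);k=abs((P-q[0])@nn)<.003
        if best is None or k.sum()>best.sum(): best=k
    for _ in range(3):
        Q=P[best];o=Q.mean(0);nn=np.linalg.svd(Q-o,full_matrices=False)[2][2];nn*=np.sign(nn[2]);best=abs((P-o)@nn)<.003
    print('panel',o.round(4),nn.round(4),np.degrees(np.arccos(nn[2])).round(2),best.sum())
    ex=np.array([0,0,1])-nn*nn[2];ex/=np.linalg.norm(ex);ey=np.cross(nn,ex)
    R=cv2.minAreaRect((np.c_[(Q-o)@ex,(Q-o)@ey]*1000).astype(np.float32));print('panel rect (ex,ey)',R,ex.round(4),ey.round(4))
    hh=(W-o)@nn; e=(W-o)@ex; f=(W-o)@ey
    m=(c&(hh>.008)&(hh<.045)&(abs(e)<.1)&(abs(f)<.17)).astype(np.uint8)
    nl,l=cv2.connectedComponents(m)
    for i in range(1,nl):
        k=l==i
        if k.sum()>3: print('peg',k.sum(),e[k].mean().round(4),f[k].mean().round(4),hh[k].mean().round(4),'tip',hh[k].max().round(4),W[k][np.argmax(hh[k])].round(4))
E
```

```text
top table z -0.00031594712752291976
insert (271, array([0.5805, 0.1077, 0.0358]), [array([581.2, 107.8]), array([37.1, 49.5]), np.float64(6.3)])
insrim (134, array([0.5811, 0.1077, 0.0396]), [array([581.3, 107.8]), array([36.8, 49.5]), np.float64(6.3)])
fixjaw (417, array([0.6558, 0.2995, 0.0661]), [array([656.9, 299.9]), array([31.2, 89.7]), np.float64(21.4)])
jawblue (203, array([0.5731, 0.2647, 0.0668]), [array([573.1, 265.1]), array([27.8, 49.1]), np.float64(21.0)]) jaw (550, array([0.5725, 0.265 , 0.0662]), [array([573.2, 266. ]), array([41.5, 89.9]), np.float64(22.1)])
housing (524, array([0.4578, 0.2199, 0.0694]), [array([458.7, 218. ]), array([69.3, 67.1]), np.float64(22.2)])
knob (37, array([0.4705, 0.1702, 0.1224]), [array([470.7, 170.1]), array([12.2, 14.2]), np.float64(87.9)])
bed (1298, array([0.6024, 0.2646, 0.0345]), [array([581.7, 269.6]), array([243.6, 100.1]), np.float64(22.1)])
vise all (4010, array([0.5538, 0.2563, 0.0521]), [array([561. , 257.5]), array([290.8, 107.2]), np.float64(22.3)])
strap (357, array([0.4677, 0.0518, 0.0092]), [array([466.6,  49.5]), array(
[... 3015 characters left out ...]
 , -0.0139,  0.0096]), [array([592.3, -11.3]), array([99.6, 29.4]), np.float64(13.7)]) (323, array([ 0.5887, -0.0117,  0.0098]), [array([593.4,  -8.3]), array([102.8,  34.4]), np.float64(16.5)])
panel [ 0.5478 -0.3306  0.076 ] [ 0.5094 -0.264   0.8191] 35.01 7830
panel rect (ex,ey) ((-5.702980041503906, -17.990554809570312), (171.56150817871094, 323.87017822265625), 0.10474378615617752) [-0.7272  0.3769  0.5737] [-0.4601 -0.8879  0.    ]
peg 51 0.0401 -0.1244 0.0225 tip 0.0351 [ 0.5956 -0.2115  0.1276]
peg 56 0.0403 -0.0523 0.0227 tip 0.0357 [ 0.562 -0.277  0.128]
peg 64 0.0402 0.0195 0.0225 tip 0.0353 [ 0.5282 -0.3396  0.1284]
peg 76 0.0402 0.0915 0.0221 tip 0.0353 [ 0.4941 -0.4039  0.1289]
```

Emit:
arm_command:
  series:
    - [[-0.9, -0.5, 0], -0.18]
    - [[-0.9, -0.5, 0], -0.18]
    - [[-0.9, -0.5, 0], -0.18]
    - [[-0.9, -0.5, 0], -0.18]
    - [[-0.9, -0.5, 0], -0.18]
    - [[-0.9, -0.5, 0], -0.18]
    - [[-0.9, -0.5, 0], -0.18]
    - [[-0.9, -0.5, 0], -0.18]
    - [[-0.9, -0.5, 0], -0.18]
    - [[-0.9, -0.5, 0], -0.18]
  hand: 0.85

```text
time: 0.93
position: [0.4523, 0.3062, 0.2311]
tool_rot: [[-0.994, -0.106, -0.0], [-0.106, 0.994, -0.0], [0.0, -0.0, -1.0]]
ft_force: [-0.3, -0.1, 0.3]
finger_gap: 0.0724
gripper_force: 0.0
```

```bash
cat >> h.py <<'E'
def go(x,y,z,ang):
    "share numbers to bring TCP to xyz with tool-y at ang deg (mod 180) in world"
    s=observe();R=s['tool_rot'];d=R.T@(np.array([x,y,z])-s['position'])/.3
    a=np.degrees(np.arctan2(R[1,1],R[0,1]));t=(-(ang-a)+90)%180-90
    print('go',d.round(3),'yaw',round(t/180,4),'now',s['position'].round(4),'yang',round(a,2),'j6',s['joint_positions'][5].round(1),'gap',round(s['finger_gap'],4),'F',s['ft_force'].round(1),'t',round(s['time'],1))
E
python3 -c "
from h import *
go(.581,.106,.12,96.3)"
```

```text
go [-0.356 -0.709  0.37 ] yaw -0.0011 now [0.4523 0.3062 0.2311] yang 96.11 j6 -68.3 gap 0.0724 F [-0.3 -0.1  0.3] t 0.9
```

Emit:
arm_command:
  series:
    - [[-0.356, -0.709, 0.2], 0]
    - [[-0.356, -0.709, 0.2], 0]
    - [[-0.356, -0.709, 0.2], 0]
    - [[-0.356, -0.709, 0.2], 0]
    - [[-0.356, -0.709, 0.2], 0]
    - [[-0.356, -0.709, 0.37], 0]
    - [[-0.356, -0.709, 0.37], 0]
    - [[-0.356, -0.709, 0.37], 0]
    - [[-0.356, -0.709, 0.37], 0]
    - [[-0.356, -0.709, 0.37], 0]

```text
time: 1.77
position: [0.5808, 0.1093, 0.1211]
tool_rot: [[-0.994, -0.111, 0.0], [-0.111, 0.994, 0.0], [-0.0, 0.0, -1.0]]
ft_force: [-0.5, 0.0, 0.3]
finger_gap: 0.0726
gripper_force: 0.0
```

```bash
python3 - <<'E'
from h import *
go(.581,.106,.022,96.3)
for n,b in(('top',(240,150,360,240)),('side',(290,160,410,280))):
    p,d=shot(n,n+'1'); save(p,n+'1c',5,b)
    W=pts(n,d);Z=W[...,2];k=(Z>.1)&(Z<.35)&(np.hypot(W[...,0]-.581,W[...,1]-.106)<.09)
    for a,c in((.12,.14),(.14,.16),(.16,.18),(.18,.2),(.2,.23)):
        q=W[k&(Z>a)&(Z<c)]
        if len(q): 
            v=(q[:,:2]-[.581,.106])@np.array([[-.1097,.994],[.994,.1097]]).T
            print(n,a,len(q),'toolY range',v[:,0].min().round(4),v[:,0].max().round(4),'X',v[:,1].min().round(4),v[:,1].max().round(4))
E
```

```text
go [ 0.001 -0.011  0.33 ] yaw 0.0003 now [0.5808 0.1093 0.1211] yang 96.35 j6 -91.5 gap 0.0726 F [-0.5  0.   0.3] t 1.8
top 0.16 22 toolY range -0.0445 0.0589 X -0.0073 0.0054
top 0.18 50 toolY range -0.0467 0.061 X -0.011 0.007
top 0.2 59 toolY range -0.0485 0.0737 X -0.0135 0.0143
side 0.12 47 toolY range -0.0457 0.0461 X -0.0107 0.0118
side 0.14 133 toolY range -0.0502 0.0465 X -0.0123 0.0116
side 0.16 124 toolY range -0.065 0.0702 X -0.0133 0.0113
side 0.18 199 toolY range -0.0685 0.0718 X -0.0174 0.0125
side 0.2 407 toolY range -0.0693 0.0757 X -0.0208 0.0128
```

View pics/side1c.png

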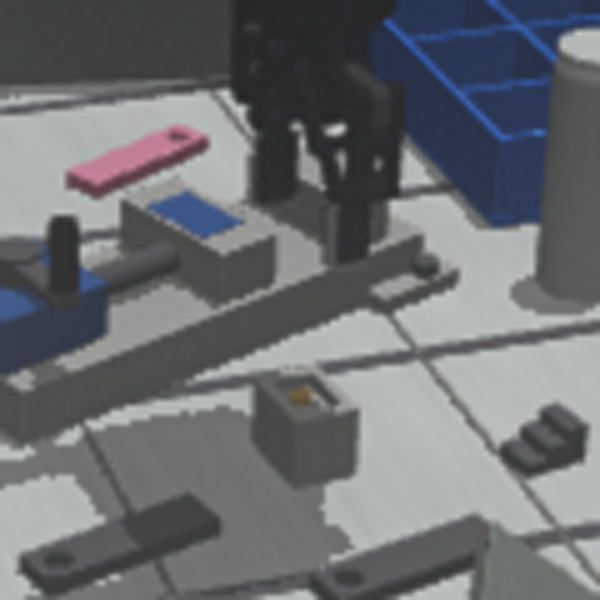

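Emit:
arm_command:
  series:
    - [[0, -0.012, 0.0], 0]
    - [[0, -0.012, 0.1], 0]
    - [[0, -0.012, 0.2], 0]
    - [[0, -0.012, 0.3], 0]
    - [[0, -0.012, 0.35], 0]
    - [[0, -0.012, 0.37], 0]
    - [[0, -0.012, 0.37], 0]
    - [[0, -0.012, 0.37], 0]

```text
time: 2.53
position: [0.5819, 0.1046, 0.0104]
tool_rot: [[-0.994, -0.11, 0.001], [-0.11, 0.994, 0.0], [-0.001, -0.0, -1.0]]
ft_force: [0.6, 0.1, 0.8]
finger_gap: 0.0726
gripper_force: 0.0
```

Emit:
arm_command:
  series:
    - [[0, 0, 0], 0]
    - [[0, 0, 0], 0]
    - [[0, 0, 0], 0]
    - [[0, 0, 0], 0]
    - [[0, 0, 0], 0]
    - [[0, 0, 0], 0]
    - [[0, 0, 0], 0]
    - [[0, 0, 0], 0]
  hand: 0
  grip_force: 80

```text
time: 3.2
position: [0.5823, 0.1045, 0.011]
tool_rot: [[-0.994, -0.11, 0.003], [-0.11, 0.994, 0.0], [-0.003, -0.0, -1.0]]
ft_force: [-2.2, 0.2, 15.1]
finger_gap: 0.0486
gripper_force: 82.9
```

```bash
python3 -c "
from h import *
go(.66,.3,.15,112)"
```

```text
go [-0.33   0.619 -0.462] yaw -0.0873 now [0.5823 0.1045 0.011 ] yang 96.29 j6 -91.9 gap 0.0486 F [-2.2  0.2 15.1] t 3.2
```

Emit:
arm_command:
  series:
    - [[0, 0, -0.1], 0]
    - [[0, 0, -0.2], 0]
    - [[0, 0, -0.3], 0]
    - [[0, 0, -0.4], 0]
    - [[0, 0, -0.5], 0]
    - [[-0.03, 0.1, -0.5], -0.02]
    - [[-0.07, 0.2, -0.5], -0.04]
    - [[-0.1, 0.3, -0.5], -0.06]
    - [[-0.13, 0.4, -0.5], -0.08]
    - [[-0.191, 0.577, -0.5], -0.088]

```text
time: 4.03
position: [0.6156, 0.2687, 0.1598]
tool_rot: [[-0.925, -0.379, -0.001], [-0.379, 0.925, -0.001], [0.001, -0.001, -1.0]]
ft_force: [2.3, 0.0, -6.6]
finger_gap: 0.0489
gripper_force: 88.0
```

Emit:
arm_command:
  series:
    - [[0, 0, 0], 0]
    - [[0, 0, 0], 0]
    - [[0, 0, 0], 0]
    - [[0, 0, 0], 0]

```text
time: 4.37
position: [0.6158, 0.2677, 0.1594]
tool_rot: [[-0.927, -0.376, -0.0], [-0.376, 0.927, -0.0], [0.001, -0.0, -1.0]]
ft_force: [-0.0, -0.7, -6.4]
finger_gap: 0.0487
gripper_force: 88.1
```

```bash
python3 - <<'E'
from m import *
go(.6202,.2829,.06,112.1)
p,d=shot('side','side2'); save(p,'side2c',5,(270,130,410,250)); W=pts('side',d);Z=W[...,2]
s=observe();c=s['position'][:2]
print(blob(W,(Z>.14)&(Z<.2),c,.06))
E
```

```text
go [-0.033  0.042  0.331] yaw -0.0001 now [0.6158 0.2677 0.1594] yang 112.08 j6 -93.7 gap 0.0487 F [-0.  -0.7 -6.4] t 4.4
(437, array([0.6099, 0.2568, 0.1762]), [array([613.9, 265.5]), array([40.9, 79.6]), np.float64(25.5)])
```

View pics/side2c.png

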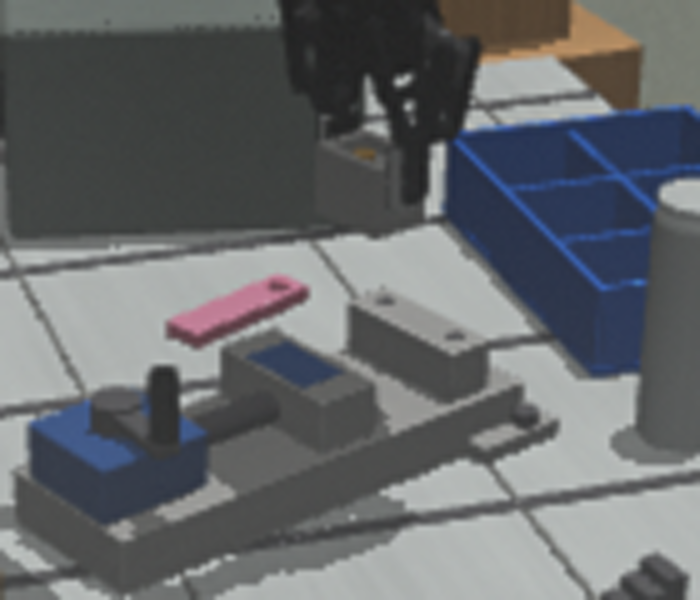

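Emit:
arm_command:
  series:
    - [[-0.033, 0.042, 0], 0]
    - [[-0.033, 0.042, 0], 0]
    - [[-0.033, 0.042, 0.1], 0]
    - [[-0.033, 0.042, 0.2], 0]
    - [[-0.033, 0.042, 0.3], 0]
    - [[-0.033, 0.042, 0.33], 0]
    - [[-0.033, 0.042, 0.35], 0]
    - [[-0.033, 0.042, 0.365], 0]
    - [[-0.033, 0.042, 0.372], 0]
    - [[-0.033, 0.042, 0.372], 0]

```text
time: 5.25
position: [0.6213, 0.284, 0.0488]
tool_rot: [[-0.926, -0.376, 0.002], [-0.376, 0.926, 0.001], [-0.002, -0.0, -1.0]]
ft_force: [-0.6, 0.4, -5.7]
finger_gap: 0.0487
gripper_force: 87.8
```

Emit:
arm_command:
  series:
    - [[0, 0, 0.004], 0]
    - [[0, 0, 0.007], 0]
    - [[0, 0, 0.009], 0]
    - [[0, 0, 0.009], 0]

```text
time: 5.58
position: [0.621, 0.2841, 0.0461]
tool_rot: [[-0.926, -0.377, 0.001], [-0.377, 0.926, 0.0], [-0.001, -0.0, -1.0]]
ft_force: [-2.6, -1.5, 4.6]
finger_gap: 0.0487
gripper_force: 89.2
```

Emit:
arm_command:
  series:
    - [[0, 0, 0], 0]
    - [[0, 0, 0], 0]
    - [[0, 0, 0], 0]
    - [[0, 0, 0], 0]
    - [[0, 0, -0.1], 0]
    - [[0, 0, -0.2], 0]
    - [[0, 0, -0.3], 0]
    - [[0, 0, -0.4], 0]
    - [[0, 0, -0.4], 0]
    - [[0, 0, -0.4], 0]
  hand: 0.8

```text
time: 6.42
position: [0.6216, 0.2843, 0.1669]
tool_rot: [[-0.926, -0.377, 0.004], [-0.377, 0.926, 0.001], [-0.004, -0.0, -1.0]]
ft_force: [0.3, -0.3, -0.1]
finger_gap: 0.0683
gripper_force: 0.0
```

Emit:
arm_command:
  series:
    - [[0.5, 0, 0], 0]
    - [[0.5, 0, 0], 0]
    - [[0.5, 0, 0], 0]
    - [[0.5, 0, 0], 0]
    - [[0.5, 0, 0], 0]

```text
time: 6.83
position: [0.4757, 0.2254, 0.1637]
tool_rot: [[-0.926, -0.377, -0.006], [-0.377, 0.926, -0.002], [0.006, 0.0, -1.0]]
ft_force: [2.6, 0.5, 0.2]
finger_gap: 0.0682
gripper_force: 0.0
```

```bash
python3 - <<'E'
from m import *
p,d=shot('side','side3'); save(p,'side3c',5,(260,160,400,260)); W=pts('side',d);Z=W[...,2]
print('insert side',blob(W,(Z>.073)&(Z<.08),(.62,.283),.045))
print('knob',blob(W,(Z>.112)&(Z<.14),(.4726,.1665),.03))
p,d=shot('top','top3');W=pts('top',d);Z=W[...,2]
print('insert top',blob(W,(Z>.071)&(Z<.08),(.62,.283),.045))
print('fixjaw',blob(W,(Z>.06)&(Z<.07),(.66,.30),.06))
print('knob',blob(W,(Z>.112)&(Z<.14),(.4726,.1665),.03))
k=(np.hypot(W[...,0]-.4577,W[...,1]-.222)<.04)&(Z>.075)&(Z<.1);print('arm',W[k].mean(0))
go(.4705,.168,.18,112)
E
```

```text
insert side (82, array([0.6189, 0.2802, 0.0756]), [array([619. , 282.2]), array([37.6, 55.1]), np.float64(24.9)])
knob (40, array([0.4705, 0.1637, 0.1205]), [array([471.4, 166.1]), array([16. , 12.7]), np.float64(74.1)])
insert top None
fixjaw None
knob (32, array([0.4706, 0.1692, 0.1222]), [array([470.7, 169.2]), array([ 9.9, 15.1]), np.float64(87.9)])
arm [0.4615821  0.23570508 0.083     ]
go [ 0.106 -0.17  -0.052] yaw 0.0007 now [0.4807 0.2271 0.1644] yang 112.12 j6 -93.3 gap 0.0682 F [0.9 0.9 0.7] t 6.9
```

View pics/side3c.png

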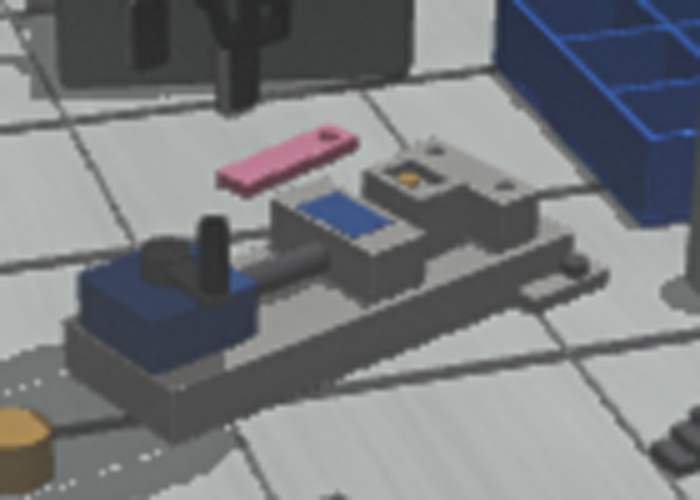

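Emit:
arm_command:
  series:
    - [[0.105, -0.171, 0], 0]
    - [[0.105, -0.171, 0], 0]
    - [[0.105, -0.171, 0], 0]
    - [[0.105, -0.171, 0], 0]
    - [[0.105, -0.171, 0], 0]
    - [[0.105, -0.171, 0.05], 0]
    - [[0.105, -0.171, 0.12], 0]
    - [[0.105, -0.171, 0.2], 0]
    - [[0.105, -0.171, 0.245], 0]
    - [[0.105, -0.171, 0.245], 0]
  hand: 0.4

```text
time: 7.77
position: [0.4709, 0.1687, 0.0889]
tool_rot: [[-0.926, -0.377, -0.004], [-0.377, 0.926, -0.001], [0.004, 0.001, -1.0]]
ft_force: [-0.3, 0.9, -0.3]
finger_gap: 0.0338
gripper_force: 0.0
```

Emit:
arm_command:
  series:
    - [[0, 0, 0], 0]
    - [[0, 0, 0], 0]
    - [[0, 0, 0], 0]
    - [[0, 0, 0], 0]
    - [[0, 0, 0], 0]
    - [[0, 0, 0], 0]
  hand: 0
  grip_force: 30

```text
time: 8.27
position: [0.4722, 0.1689, 0.0922]
tool_rot: [[-0.926, -0.377, 0.001], [-0.377, 0.926, 0.001], [-0.001, 0.001, -1.0]]
ft_force: [-0.5, 8.0, -12.6]
finger_gap: 0.0148
gripper_force: 29.4
```

```bash
python3 - <<'E'
from h import *
s=observe();P=s['position'];R=s['tool_rot'];print(s['finger_gap'],s['gripper_force'],s['ft_force'].round(1),P.round(4))
A=np.array([.4587,.216]);K=P[:2];a0=np.arctan2(*(K-A)[::-1]);print(np.degrees(a0),np.hypot(*(K-A)))
a0=np.radians(-76)
for st in range(0,2):
  b=a0-np.radians(st*180);row=[]
  for i in range(1,11):
    a=b-np.radians(18*i);dd=.05*np.array([np.cos(a)-np.cos(b),np.sin(a)-np.sin(b)])
    t=R[:2,:2].T@dd/.3;row.append([[float(t[0].round(3)),float(t[1].round(3)),0],0])
  print(row)
E
```

```text
0.014770776093382423 29.358809888362885 [ -0.5   8.  -12.6] [0.4722 0.1689 0.0922]
-74.04406635708294 0.048965261741643194
[[[0.05, 0.015, 0], 0], [[0.092, 0.045, 0], 0], [[0.124, 0.087, 0], 0], [[0.141, 0.136, 0], 0], [[0.141, 0.189, 0], 0], [[0.126, 0.238, 0], 0], [[0.096, 0.281, 0], 0], [[0.054, 0.312, 0], 0], [[0.005, 0.329, 0], 0], [[-0.047, 0.33, 0], 0]]
[[[-0.05, -0.015, 0], 0], [[-0.092, -0.045, 0], 0], [[-0.124, -0.087, 0], 0], [[-0.141, -0.136, 0], 0], [[-0.141, -0.189, 0], 0], [[-0.126, -0.238, 0], 0], [[-0.096, -0.281, 0], 0], [[-0.054, -0.312, 0], 0], [[-0.005, -0.329, 0], 0], [[0.047, -0.33, 0], 0]]
```

Emit:
arm_command:
  series:
    - [[0.05, 0.015, 0], 0]
    - [[0.092, 0.045, 0], 0]
    - [[0.124, 0.087, 0], 0]
    - [[0.141, 0.136, 0], 0]
    - [[0.141, 0.189, 0], 0]

```text
time: 8.68
position: [0.4105, 0.2047, 0.0923]
tool_rot: [[-0.926, -0.376, 0.0], [-0.376, 0.926, -0.0], [-0.0, -0.0, -1.0]]
ft_force: [5.5, -4.1, -11.3]
finger_gap: 0.0151
gripper_force: 30.5
```

Emit:
arm_command:
  series:
    - [[-0.015, 0.049, 0], 0]
    - [[-0.045, 0.092, 0], 0]
    - [[-0.087, 0.123, 0], 0]
    - [[-0.136, 0.14, 0], 0]
    - [[-0.188, 0.141, 0], 0]
    - [[-0.238, 0.126, 0], 0]
    - [[-0.28, 0.096, 0], 0]
    - [[-0.312, 0.054, 0], 0]
    - [[-0.329, 0.005, 0], 0]
    - [[-0.329, -0.048, 0], 0]

```text
time: 9.52
position: [0.508, 0.2288, 0.092]
tool_rot: [[-0.926, -0.377, -0.001], [-0.377, 0.926, 0.0], [0.001, 0.001, -1.0]]
ft_force: [-13.6, 0.8, -4.4]
finger_gap: 0.0151
gripper_force: 31.1
```

Emit:
arm_command:
  series:
    - [[0.015, -0.049, 0], 0]
    - [[0.045, -0.092, 0], 0]
    - [[0.087, -0.123, 0], 0]
    - [[0.136, -0.14, 0], 0]
    - [[0.188, -0.141, 0], 0]
    - [[0.238, -0.126, 0], 0]
    - [[0.28, -0.096, 0], 0]
    - [[0.312, -0.054, 0], 0]
    - [[0.329, -0.005, 0], 0]
    - [[0.329, 0.048, 0], 0]

```text
time: 10.35
position: [0.4104, 0.2048, 0.0923]
tool_rot: [[-0.926, -0.376, 0.001], [-0.376, 0.926, -0.0], [-0.0, -0.0, -1.0]]
ft_force: [6.4, -2.9, -7.6]
finger_gap: 0.0146
gripper_force: 31.4
```

```bash
python3 - <<'E'
from m import *
p,d=shot('side','side4'); W=pts('side',d);Z=W[...,2]
save(p,'side4c',5,(260,160,400,260))
print('jaw+ins',blob(W,(Z>.058)&(Z<.075),(.61,.28),.12))
go(.4587,.216,.0922,112)
E
```

```text
jaw+ins (602, array([0.6131, 0.2714, 0.0673]), [array([618.1, 282. ]), array([119.1, 100.2]), np.float64(21.3)])
go [-0.161 -0.033  0.001] yaw 0.0008 now [0.4103 0.207  0.0923] yang 112.15 j6 -92.8 gap 0.0149 F [-5.3  1.5 -6.1] t 10.4
```

View pics/side4c.png

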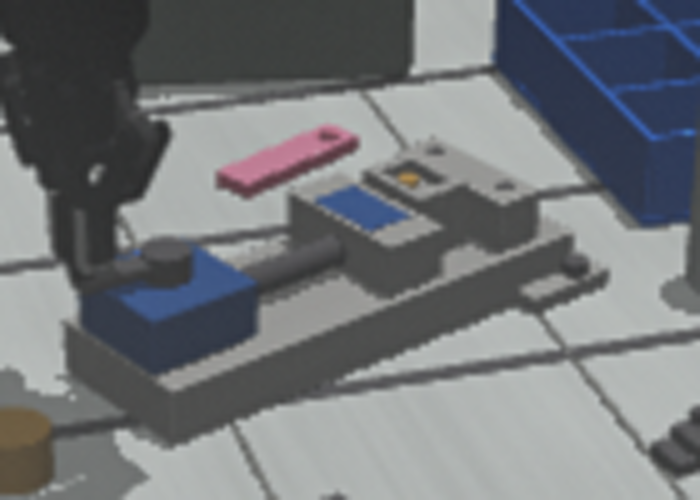

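Emit:
arm_command:
  series:
    - [[-0.015, 0.049, 0], 0]
    - [[-0.045, 0.092, 0], 0]
    - [[-0.087, 0.123, 0], 0]
    - [[-0.136, 0.14, 0], 0]
    - [[-0.188, 0.141, 0], 0]
    - [[-0.238, 0.126, 0], 0]
    - [[-0.28, 0.096, 0], 0]
    - [[-0.312, 0.054, 0], 0]
    - [[-0.329, 0.005, 0], 0]
    - [[-0.329, -0.048, 0], 0]

```text
time: 11.23
position: [0.5081, 0.2286, 0.092]
tool_rot: [[-0.926, -0.377, -0.001], [-0.377, 0.926, 0.0], [0.001, 0.001, -1.0]]
ft_force: [-13.5, 1.9, 0.7]
finger_gap: 0.0151
gripper_force: 32.1
```

Emit:
arm_command:
  series:
    - [[0.015, -0.049, 0], 0]
    - [[0.045, -0.092, 0], 0]
    - [[0.045, -0.092, 0], 0]

```text
time: 11.48
position: [0.5045, 0.1961, 0.092]
tool_rot: [[-0.927, -0.376, -0.002], [-0.376, 0.927, -0.0], [0.002, 0.001, -1.0]]
ft_force: [-8.2, -0.6, 1.3]
finger_gap: 0.0148
gripper_force: 32.2
```

Emit:
arm_command:
  series:
    - [[0.042, -0.031, 0], 0]
    - [[0.091, -0.048, 0], 0]
    - [[0.091, -0.048, 0], 0]
    - [[0.091, -0.048, 0], 0]

```text
time: 11.82
position: [0.4853, 0.1745, 0.0921]
tool_rot: [[-0.927, -0.376, -0.001], [-0.376, 0.927, 0.001], [0.0, 0.001, -1.0]]
ft_force: [-4.0, 7.6, -4.7]
finger_gap: 0.0154
gripper_force: 31.9
```

Emit:
arm_command:
  series:
    - [[0.026, -0.001, 0], 0]
    - [[0.052, -0.001, 0], 0]
    - [[0.052, -0.001, 0], 0]
    - [[0.052, -0.001, 0], 0]

```text
time: 12.15
position: [0.4733, 0.1692, 0.0923]
tool_rot: [[-0.926, -0.377, 0.003], [-0.377, 0.926, 0.002], [-0.004, 0.001, -1.0]]
ft_force: [5.7, 11.8, -11.2]
finger_gap: 0.0148
gripper_force: 31.1
```

Emit:
arm_command:
  series:
    - [[0.05, 0.015, 0], 0]
    - [[0.05, 0.015, 0], 0]
    - [[0.05, 0.015, 0], 0]

```text
time: 12.4
position: [0.4596, 0.1674, 0.0927]
tool_rot: [[-0.926, -0.377, 0.007], [-0.377, 0.926, 0.002], [-0.007, -0.001, -1.0]]
ft_force: [15.8, 2.8, -16.0]
finger_gap: 0.0149
gripper_force: 30.9
```

Emit:
arm_command:
  series:
    - [[0.042, 0.03, 0], 0]
    - [[0.042, 0.03, 0], 0]
    - [[0.042, 0.03, 0], 0]

```text
time: 12.65
position: [0.4451, 0.1697, 0.0928]
tool_rot: [[-0.926, -0.378, 0.008], [-0.378, 0.926, -0.001], [-0.007, -0.003, -1.0]]
ft_force: [18.6, -18.9, -10.8]
finger_gap: 0.0148
gripper_force: 32.2
```

Emit:
arm_command:
  series:
    - [[0.032, 0.042, 0], 0]
    - [[0.032, 0.042, 0], 0]
    - [[0.032, 0.042, 0], 0]
  grip_force: 60

```text
time: 12.9
position: [0.4305, 0.1767, 0.0927]
tool_rot: [[-0.926, -0.379, 0.006], [-0.379, 0.926, -0.002], [-0.004, -0.004, -1.0]]
ft_force: [17.0, -34.6, -2.6]
finger_gap: 0.0144
gripper_force: 58.8
```

Emit:
arm_command:
  series:
    - [[0, 0, 0], 0]
    - [[0, 0, 0], 0]
    - [[0, 0, 0], 0]
    - [[0, 0, -0.1], 0]
    - [[0, 0, -0.2], 0]
    - [[0, 0, -0.3], 0]
    - [[0, 0, -0.4], 0]
    - [[0, 0, -0.4], 0]
  hand: 0.5

```text
time: 13.57
position: [0.4302, 0.1791, 0.2173]
tool_rot: [[-0.926, -0.377, 0.009], [-0.377, 0.926, 0.002], [-0.009, -0.001, -1.0]]
ft_force: [1.2, 0.6, 1.7]
finger_gap: 0.0426
gripper_force: 0.0
```

```bash
cat >> m.py <<'E'
def straps(W,p,cs):
    Z=W[...,2]
    for c in cs:
        b=blob(W,(Z>.005)&(Z<.02)&(p.max(-1)<95),c,.08)
        if not b: print('strap none',c); continue
        (x,y),(w,h),a=b[2]
        if w<h: a+=90
        # hole: table-height pixels inside the rectangle
        u=np.array([np.cos(np.radians(a)),np.sin(np.radians(a))])
        r=(W[...,:2]*1000-[x,y]);e=r@u;f=r@np.array([-u[1],u[0]])
        k=(abs(abs(e)-36)<9)&(abs(f)<9)&(p.max(-1)>100)
        s=np.sign(np.mean(e[k])) if k.any() else 0
        print('strap n',b[0],'centre',x,y,'size',w,h,'axis',a,'hole side',s,'+x ang',(a if s>0 else a+180),'hole e,f',e[k].mean().round(1) if k.any() else None)
E
python3 - <<'E'
from m import *
p,d=shot('side','side5'); W=pts('side',d);Z=W[...,2];print('jaw+ins',blob(W,(Z>.058)&(Z<.078),(.61,.28),.12))
p,d=shot('top','top5'); W=pts('top',d)
save(p,'top5c',2,(180,140,520,320))
Z=W[...,2];print('jaw+ins',blob(W,(Z>.058)&(Z<.078),(.61,.28),.12))
straps(W,p,[(.467,.05),(.459,-.054),(.408,-.19),(.596,-.007)])
go(.459,-.054,.15,74)
E
```

```text
jaw+ins (621, array([0.6169, 0.2733, 0.0678]), [array([621.5, 281.7]), array([109.6,  96.2]), np.float64(20.8)])
jaw+ins (686, array([0.6426, 0.2933, 0.0683]), [array([638.5, 292.7]), array([71.2, 90.7]), np.float64(20.7)])
strap n 341 centre 465.8 51.8 size 99.6 28.0 axis 16.9 hole side -1.0 +x ang 196.9 hole e,f -34.9
strap n 345 centre 459.5 -53.2 size 28.1 100.1 axis 163.5 hole side 1.0 +x ang 163.5 hole e,f 35.1
strap n 370 centre 407.3 -188.5 size 99.1 29.1 axis 15.7 hole side -1.0 +x ang 195.7 hole e,f -35.7
strap n 340 centre 595.2 -4.9 size 99.8 28.3 axis 13.7 hole side -1.0 +x ang 193.7 hole e,f -33.8
go [ 0.199 -0.756  0.21 ] yaw 0.2119 now [0.4284 0.1786 0.2132] yang 112.14 j6 -96.9 gap 0.043 F [-0.1 -0.3 -0.1] t 13.7
```

View pics/top5c.png

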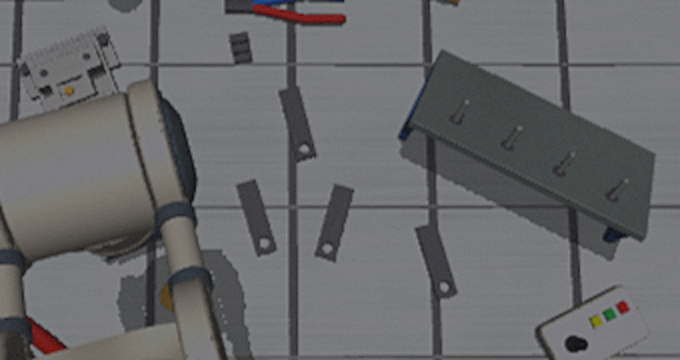

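Emit:
arm_command:
  series:
    - [[0.201, -0.76, 0], 0.2147]
    - [[0.201, -0.76, 0], 0.2147]
    - [[0.201, -0.76, 0], 0.2147]
    - [[0.201, -0.76, 0], 0.2147]
    - [[0.201, -0.76, 0.1], 0.2147]
    - [[0.201, -0.76, 0.2], 0.2147]
    - [[0.201, -0.76, 0.3], 0.2147]
    - [[0.201, -0.76, 0.4], 0.2147]
    - [[0.201, -0.76, 0.4], 0.2147]
    - [[0.201, -0.76, 0.4], 0.2147]
  hand: 0.55

```text
time: 14.5
position: [0.4562, -0.0554, 0.0906]
tool_rot: [[-0.959, 0.285, -0.004], [0.285, 0.959, 0.001], [0.004, -0.0, -1.0]]
ft_force: [-0.1, 0.1, 0.6]
finger_gap: 0.0474
gripper_force: 0.0
```

```bash
python3 -c "
from h import *
go(.459,-.0553,.003,73.5)"
```

```text
go [-0.01   0.003  0.292] yaw -0.0002 now [ 0.4562 -0.0554  0.0906] yang 73.47 j6 -87.8 gap 0.0474 F [-0.1  0.1  0.6] t 14.5
```

Emit:
arm_command:
  series:
    - [[-0.01, 0.003, 0.05], 0]
    - [[-0.01, 0.003, 0.12], 0]
    - [[-0.01, 0.003, 0.2], 0]
    - [[-0.01, 0.003, 0.25], 0]
    - [[-0.01, 0.003, 0.28], 0]
    - [[-0.01, 0.003, 0.292], 0]
    - [[-0.01, 0.003, 0.292], 0]
    - [[-0.01, 0.003, 0.292], 0]

```text
time: 15.17
position: [0.4613, -0.0557, 0.005]
tool_rot: [[-0.959, 0.284, 0.001], [0.284, 0.959, -0.0], [-0.001, 0.0, -1.0]]
ft_force: [0.8, -0.5, -0.1]
finger_gap: 0.0469
gripper_force: 0.0
```

Emit:
arm_command:
  series:
    - [[0, 0, 0], 0]
    - [[0, 0, 0], 0]
    - [[0, 0, 0], 0]
    - [[0, 0, 0], 0]
    - [[0, 0, 0], 0]
    - [[0, 0, 0], 0]
  hand: 0
  grip_force: 30

```text
time: 15.67
position: [0.4612, -0.0557, 0.0049]
tool_rot: [[-0.959, 0.284, 0.002], [0.284, 0.959, -0.0], [-0.002, 0.0, -1.0]]
ft_force: [-0.6, 2.4, 13.6]
finger_gap: 0.027
gripper_force: 28.6
```

Emit:
arm_command:
  series:
    - [[0, 0, -0.1], 0]
    - [[0, 0, -0.2], 0]
    - [[0, 0, -0.3], 0]
    - [[0, 0, -0.4], 0]
    - [[0, 0, -0.5], 0]
    - [[0, 0, -0.6], 0]
    - [[-0.07, -0.04, -0.65], 0.06]
    - [[-0.15, -0.08, -0.65], 0.06]
    - [[-0.23, -0.12, -0.65], 0.06]
    - [[-0.3, -0.16, -0.65], 0.06]

```text
time: 16.5
position: [0.5343, -0.1282, 0.2]
tool_rot: [[-0.888, 0.459, 0.002], [0.459, 0.888, -0.001], [-0.002, 0.0, -1.0]]
ft_force: [-0.3, -0.5, -1.8]
finger_gap: 0.0265
gripper_force: 31.7
```

```bash
python3 -c "
from h import *
s=observe();print(s['joint_vel'].round(1))
go(.649,-.2391,.20,62.6)"
```

```text
[-14.2  18.8 -32.3   0.   14.5 -14.8]
go [-0.509 -0.153  0.001] yaw 0.0003 now [ 0.5343 -0.1282  0.2   ] yang 62.66 j6 -82.4 gap 0.0265 F [-0.3 -0.5 -1.8] t 16.5
```

Emit:
arm_command:
  series:
    - [[-0.1, -0.03, 0], 0]
    - [[-0.2, -0.06, 0], 0]
    - [[-0.3, -0.1, 0], 0]
    - [[-0.4, -0.12, 0], 0]
    - [[-0.47, -0.14, 0], 0]
    - [[-0.5, -0.15, 0], 0]
    - [[-0.5, -0.15, 0], 0]
    - [[-0.5, -0.15, 0], 0]

```text
time: 17.17
position: [0.6452, -0.2357, 0.1987]
tool_rot: [[-0.888, 0.459, -0.001], [0.459, 0.888, 0.001], [0.001, 0.0, -1.0]]
ft_force: [-0.8, -0.2, -2.4]
finger_gap: 0.0266
gripper_force: 31.7
```

```bash
cat > strap.py <<'E'
from m import *
def tilt(name,n='side'):
    "fit the held strap: points of dark bar near tool, below fingers"
    s=observe();P=s['position'];R=s['tool_rot']
    p,d=shot(n,name);W=pts(n,d)
    L=(W-P)@R  # tool frame
    x,y,z=L[...,0],L[...,1],L[...,2]
    k=(abs(x)<.1)&(abs(y)<.02)&(z>-.03-abs(x)*.8)&(z<.03+abs(x)*.8)&(abs(x)>.016)
    return p,L,k
E
python3 - <<'E'
from strap import *
go(.649,-.2391,.1,62.6)
p,L,k=tilt('side6'); q=L[k]
print(len(q)); 
for a in np.arange(-.1,.1,.01):
    b=q[(q[:,0]>=a)&(q[:,0]<a+.01)]
    if len(b): print(a.round(2),len(b),b[:,1].min().round(4),b[:,1].max().round(4),'z',b[:,2].min().round(4),b[:,2].max().round(4))
v,u=np.where(k);print(u.min(),u.max(),v.min(),v.max())
E
```

```text
go [-0.017 -0.004  0.329] yaw 0.0004 now [ 0.6452 -0.2357  0.1987] yang 62.67 j6 -87.7 gap 0.0266 F [-0.8 -0.2 -2.4] t 17.2
569
-0.05 55 -0.0191 0.0168 z -0.0071 0.0064
-0.04 65 -0.0165 0.0146 z -0.0071 0.0059
-0.03 70 -0.0181 0.0147 z -0.0082 0.0052
-0.02 25 -0.0149 0.0142 z -0.0077 0.0048
0.01 25 -0.0162 0.0128 z -0.0072 0.0037
0.02 64 -0.0171 0.0139 z -0.0074 0.004
0.03 67 -0.0184 0.0171 z -0.0079 0.0061
0.04 62 -0.0166 0.0155 z -0.0074 0.0047
0.05 23 -0.015 0.0109 z -0.0068 0.0736
0.06 10 -0.0068 -0.0004 z 0.0718 0.0803
0.08 47 -0.0191 0.0187 z 0.0881 0.0964
0.09 56 -0.02 0.0184 z 0.082 0.091
390 472 241 290
```

Emit:
arm_command:
  series:
    - [[-0.01, -0.004, 0.1], 0]
    - [[-0.01, -0.004, 0.2], 0]
    - [[-0.01, -0.004, 0.28], 0]
    - [[-0.01, -0.004, 0.33], 0]
    - [[-0.01, -0.004, 0.36], 0]
    - [[-0.01, -0.004, 0.38], 0]
    - [[-0.01, -0.004, 0.4], 0]
    - [[-0.01, -0.004, 0.42], 0]
    - [[-0.01, -0.004, 0.44], 0]
    - [[-0.01, -0.004, 0.44], 0]
  grip_force: 20

```text
time: 18.05
position: [0.6485, -0.2388, 0.0667]
tool_rot: [[-0.888, 0.459, 0.001], [0.459, 0.888, -0.0], [-0.001, 0.0, -1.0]]
ft_force: [4.3, -1.9, 0.2]
finger_gap: 0.0262
gripper_force: 31.5
```

Emit:
arm_command:
  series:
    - [[0, 0, 0.01], 0]
    - [[0, 0, 0.02], 0]
    - [[0, 0, 0.03], 0]
    - [[0, 0, 0.04], 0]
    - [[0, 0, 0.047], 0]
    - [[0, 0, 0.047], 0]

```text
time: 18.55
position: [0.6477, -0.2384, 0.0522]
tool_rot: [[-0.888, 0.459, -0.001], [0.459, 0.888, 0.0], [0.001, -0.0, -1.0]]
ft_force: [0.9, -0.1, 0.1]
finger_gap: 0.0269
gripper_force: 29.1
```

```bash
cat >> strap.py <<'E'
def fit(name,n='side'):
    p,L,k=tilt(name,n); q=L[k]
    b=q[abs(q[:,0])<.06]; top=[]
    print('n',len(b))
    for a in np.arange(-.06,.06,.01):
        c=b[(b[:,0]>=a)&(b[:,0]<a+.01)]
        if len(c)>5: top.append((c[:,0].mean(),np.percentile(c[:,2],5)));print(round(a,2),len(c),'ztop',top[-1][1].round(4),'zbot',np.percentile(c[:,2],95).round(4))
    return p,L,k
E
python3 - <<'E'
from strap import *
p,L,k=fit('side7'); save(p,'side7c',6,(370,260,480,360))
go(.649,-.2391,.2,62.6)
E
```

```text
n 601
-0.06 63 ztop 0.0498 zbot 0.0534
-0.05 55 ztop 0.0493 zbot 0.0531
-0.04 84 ztop 0.0172 zbot 0.0536
-0.03 71 ztop 0.0095 zbot 0.0259
-0.02 27 ztop 0.0072 zbot 0.022
0.01 30 ztop -0.0176 zbot -0.0039
0.02 74 ztop -0.0234 zbot -0.008
0.03 69 ztop -0.0304 zbot -0.0149
0.04 71 ztop -0.0354 zbot -0.0223
0.05 57 ztop -0.0709 zbot -0.0267
go [-0.004  0.    -0.492] yaw 0.0004 now [ 0.6478 -0.2385  0.0525] yang 62.68 j6 -87.8 gap 0.0268 F [ 0.9 -0.5  0.1] t 18.6
```

View pics/side7c.png

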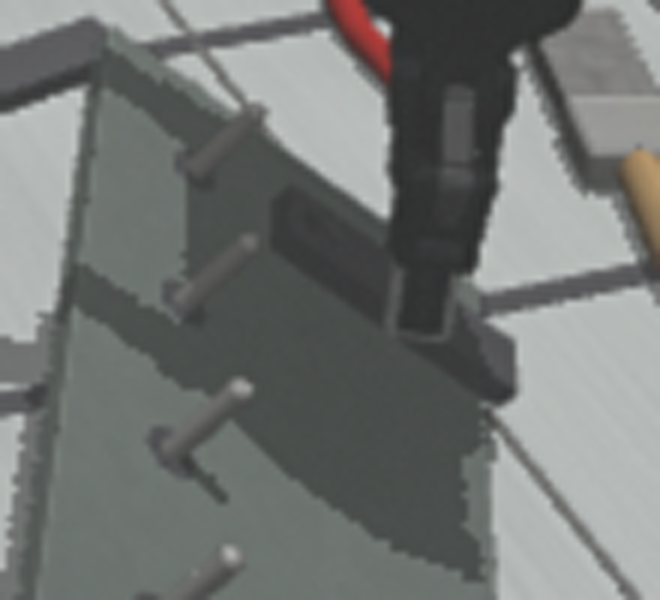

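Emit:
arm_command:
  series:
    - [[0, 0, -0.05], 0]
    - [[0, 0, -0.12], 0]
    - [[0, 0, -0.19], 0]
    - [[0, 0, -0.224], 0]
    - [[0.03, 0, -0.224], 0]
    - [[0.065, 0, -0.224], 0]
    - [[0.065, 0, -0.224], 0]
    - [[0.065, 0, -0.224], 0]

```text
time: 19.27
position: [0.6303, -0.2294, 0.1197]
tool_rot: [[-0.888, 0.459, -0.001], [0.459, 0.888, 0.0], [0.001, -0.0, -1.0]]
ft_force: [-0.1, 0.0, -1.5]
finger_gap: 0.0269
gripper_force: 29.1
```

```bash
cat >> strap.py <<'E'
def hole(name,n,foot):
    s=observe();P=s['position'];R=s['tool_rot']
    p,d=shot(n,name);W=pts(n,d);L=(W-P)@R
    k=(abs(L[...,0])<.065)&(abs(L[...,1])<.022)&(abs(L[...,0])>.0)&(abs(L[...,2]+.6*L[...,0])<.016)
    q=L[k]; m=abs(q[:,0])>.015
    # strap top plane: upper envelope
    pl=[(a+.0025,np.percentile(q[(q[:,0]>=a)&(q[:,0]<a+.005),2],10)) for a in np.arange(-.045,.045,.005) if abs(a+.0025)>.015 and ((q[:,0]>=a)&(q[:,0]<a+.005)).sum()>6]
    pl=np.array(pl);c=np.polyfit(pl[:,0],pl[:,1],1);t=np.arctan(-c[0])
    u=np.array([np.cos(t),0,-np.sin(t)]);w=np.array([np.sin(t),0,np.cos(t)])  # along strap, down-normal
    e=q@u; h=q@w; top=c[1]*np.cos(t); kk=abs(h-top)<.004
    print(n,'tilt',np.degrees(t).round(1),'top off',top.round(4),'ends',np.percentile(e[kk],.5).round(4),np.percentile(e[kk],99.5).round(4),'y',np.percentile(q[m&kk,1],1).round(4),np.percentile(q[m&kk,1],99).round(4),len(q))
    return p,L,t,top
E
python3 - <<'E'
from strap import *
for n in('side','top'):
    p,L,t,top=hole(n+'8',n,None)
    if n=='side': save(p,'side8c',6,(370,230,480,330))
go(.6306,-.2296,.1198,62.6)
E
```

```text
side tilt 30.8 top off -0.0046 ends -0.043 0.0574 y -0.0169 0.0156 484Traceback (most recent call last):
  File "<stdin>", line 3, in <module>
  File "strap.py", line 25, in hole
    pl=np.array(pl);c=np.polyfit(pl[:,0],pl[:,1],1);t=np.arctan(-c[0])
                                 ~~^^^^^
IndexError: too many indices for array: array is 1-dimensional, but 2 were indexed
```

View pics/side8c.png

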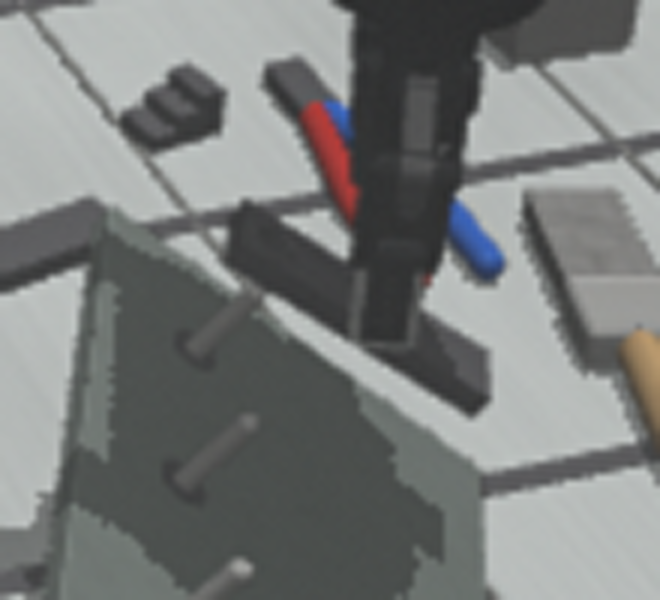

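Emit:
arm_command:
  series:
    - [[-0.006, 0, 0.022], 0]
    - [[-0.006, 0, 0.022], 0]
    - [[-0.006, 0, 0.022], 0]
    - [[0.002, 0, 0.034], 0]
    - [[0.01, 0, 0.045], 0]
    - [[0.018, 0, 0.057], 0]
    - [[0.026, 0, 0.068], 0]
    - [[0.026, 0, 0.068], 0]

```text
time: 20.03
position: [0.6228, -0.2255, 0.0987]
tool_rot: [[-0.888, 0.459, -0.001], [0.459, 0.888, 0.001], [0.002, -0.0, -1.0]]
ft_force: [-0.1, -0.3, -3.1]
finger_gap: 0.0268
gripper_force: 29.1
```

```bash
python3 - <<'E'
from strap import *
p,L,t,top=hole('side9','side',None)
save(p,'side9c',6,(370,240,480,340))
E
```

```text
side tilt 31.2 top off -0.005 ends -0.042 0.0575 y -0.0165 0.0138 478
```

View pics/side9c.png

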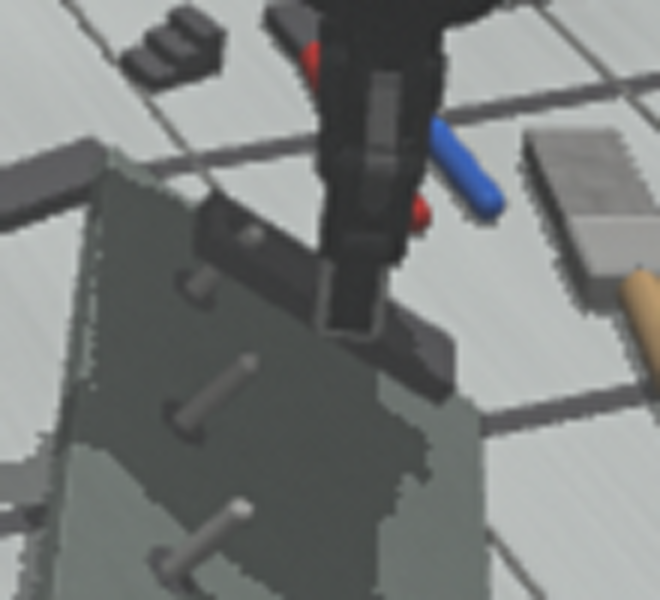

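Emit:
arm_command:
  series:
    - [[0.01, 0, 0.014], 0]
    - [[0.02, 0, 0.029], 0]
    - [[0.03, 0, 0.043], 0]
    - [[0.04, 0, 0.057], 0]
    - [[0.04, 0, 0.057], 0]
    - [[0.04, 0, 0.057], 0]

```text
time: 20.58
position: [0.6129, -0.2204, 0.0823]
tool_rot: [[-0.888, 0.459, -0.0], [0.459, 0.888, 0.0], [0.0, -0.0, -1.0]]
ft_force: [-0.3, -0.4, -1.8]
finger_gap: 0.0266
gripper_force: 29.1
```

Emit:
arm_command:
  series:
    - [[0, 0, 0], 0]
    - [[0, 0, 0], 0]
    - [[0, 0, 0], 0]
    - [[0, 0, -0.05], 0]
    - [[0, 0, -0.15], 0]
    - [[0, 0, -0.25], 0]
    - [[0, 0, -0.35], 0]
    - [[0, 0, -0.35], 0]
    - [[0, 0, -0.35], 0]
  hand: 0.5

```text
time: 21.33
position: [0.6141, -0.221, 0.1895]
tool_rot: [[-0.888, 0.459, 0.004], [0.459, 0.888, -0.002], [-0.004, 0.0, -1.0]]
ft_force: [-0.1, -0.6, -1.0]
finger_gap: 0.0427
gripper_force: 0.0
```

```bash
cat >> strap.py <<'E'
O={'top':np.array([.5563,-.3102,.0751]),'side':np.array([.5478,-.3306,.0760])}
NN=np.array([.5092,-.2638,.8192]);EX=np.array([-.7274,.3768,.5735]);EY=np.array([-.46,-.8879,0])
F={'top':[.1076,.036,-.0361,-.1076],'side':[.0915,.0195,-.0523,-.1244]}
def hung(n,i,p,W):
    "height above panel of dark strap at peg i, binned by distance below peg"
    r=W-O[n];e=r@EX-.0405;f=r@EY-F[n][i];h=r@NN
    for a in np.arange(-.1,.02,.02):
        k=(e>a)&(e<a+.02)&(abs(f)<.011)&(h<.04)&((abs(f)>.007)|(e<-.035))
        print(n,'peg',i,'e',round(a,2),k.sum(),'h med',np.median(h[k]).round(4) if k.any() else '')
E
python3 - <<'E'
from strap import *
for n in('side','top'):
    p,d=shot(n,n+'10');W=pts(n,d);hung(n,3,p,W)
    if n=='top': straps(W,p,[(.467,.05),(.408,-.19),(.596,-.007)])
go(.59,-.21,.15,62.6)
E
```

```text
side peg 3 e -0.1 49 h med 0.0084
side peg 3 e -0.08 78 h med 0.0092
side peg 3 e -0.06 79 h med 0.0094
side peg 3 e -0.04 55 h med 0.0089
side peg 3 e -0.02 68 h med 0.0039
side peg 3 e 0.0 68 h med -0.0005
top peg 3 e -0.1 0 h med 
top peg 3 e -0.08 0 h med 
top peg 3 e -0.06 0 h med 
top peg 3 e -0.04 0 h med 
top peg 3 e -0.02 0 h med 
top peg 3 e 0.0 0 h med 
strap none (0.467, 0.05)
strap none (0.408, -0.19)
strap none (0.596, -0.007)
go [ 0.083 -0.004  0.123] yaw 0.0004 now [ 0.6127 -0.2204  0.1869] yang 62.68 j6 -87.7 gap 0.0428 F [-0.1  0.2 -0.6] t 21.4
```

```bash
python3 - <<'E'
from strap import *
z=np.load('side10.npz')
a=z['p'][240:340,370:480];b=np.load('top10.npz')['p'][140:300,260:520]
A=cv2.resize(a,(480,436),interpolation=cv2.INTER_CUBIC);cv2.imwrite('pics/m10.png',np.hstack([A,np.zeros((436,10,3),np.uint8)])[:,:,::-1])
E
```

```text
(no output)
```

View pics/m10.png

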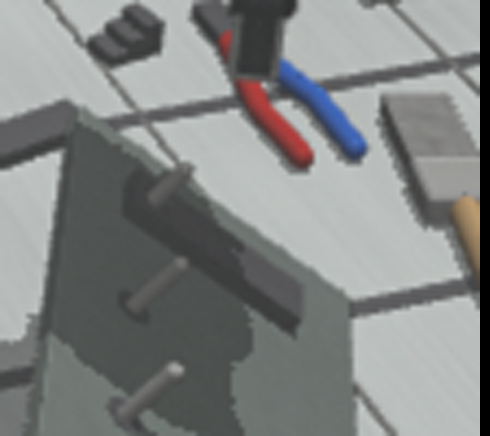

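```bash
cat >> strap.py <<'E'
def hmap(n,i,W):
    r=W-O[n];e=r@EX-.0405;f=r@EY-F[n][i];h=r@NN
    print('cols f -20..20 by 4; peg',i)
    for a in np.arange(.02,-.105,-.01):
        print('%4d'%(a*1000),' '.join('%5.1f'%(np.median(h[k])*1000) if (k:=(e>a-.005)&(e<a+.005)&(abs(f-b)<.002)&(h<.05)).sum() else '  .  ' for b in np.arange(-.02,.021,.004)))
E
python3 - <<'E'
from strap import *
z=np.load('side10.npz');hmap('side',3,pts('side',z['d']))
E
```

```text
cols f -20..20 by 4; peg 3
  20 -130.8 -65.5 -66.5 -133.0 -130.2 -132.6 -134.3  -0.8 -132.7 -131.3 -130.5
  10 -127.4 -63.2  -0.5 -124.3 -61.7  -0.7  -1.3  -0.5  -1.1 -62.7 -123.1
   0 -119.4 -120.7 -120.1 -116.3 -117.9  21.0  10.4   3.0   2.3 -116.9 -59.4
  -9 -113.8 -113.0 -113.0   5.2 -111.4 -112.2 -114.0   6.8   1.3 -54.9 -108.7
 -20 -105.9 -105.2   8.6   8.9 -47.8 -47.7   8.5   1.3   4.8 -105.7 -106.9
 -30   8.6   9.7   9.2   9.1  11.8  11.0  10.2   8.3   6.3   0.0  -0.5
 -39   8.6   8.9   9.4  10.3  10.0  10.1   9.5   6.0   3.7   0.3   0.4
 -50   8.2   9.8   9.8  10.5  10.5   9.6  10.0   6.5   2.8  -0.4  -0.0
 -60   .     9.3   9.7  10.0   9.7  10.4   9.7   5.0   5.8   0.2   0.5
 -69   8.7   9.2   9.8   9.4  10.0  10.0  10.3   6.0   6.8  -0.3  -0.1
 -80   8.2   9.8   9.6   9.6   8.5  11.0  10.3   6.3   3.1   0.0  -0.5
 -90   7.3   .     9.2  10.4   9.9   8.8   8.9   3.7   0.9  -0.8   1.0
 -99   1.1   0.1   .    -1.0  -1.1   0.3   0.3  -0.2  -0.2  -0.4   0.2
```

Emit:
arm_command:
  series:
    - [[0.1, -0.03, 0], -0.232]
    - [[0.2, -0.07, 0], -0.232]
    - [[0.3, -0.1, 0], -0.232]
    - [[0.4, -0.14, 0], -0.232]
    - [[0.5, -0.17, 0], -0.232]
    - [[0.6, -0.2, 0], -0.232]
    - [[0.652, -0.224, 0], -0.232]
    - [[0.652, -0.224, 0.1], -0.232]
    - [[0.652, -0.224, 0.1], -0.232]
    - [[0.652, -0.224, 0.1], -0.232]
  hand: 0.55

```text
time: 22.27
position: [0.4075, -0.1899, 0.1565]
tool_rot: [[-0.969, -0.249, -0.003], [-0.249, 0.969, 0.002], [0.003, 0.003, -1.0]]
ft_force: [-1.1, 0.9, 0.6]
finger_gap: 0.0468
gripper_force: 0.0
```

```bash
python3 - <<'E'
from strap import *
for f in('side0','side11'):
    if f=='side11': p,d=shot('side',f)
    else: z=np.load(f+'.npz');p,d=z['p'],z['d']
    W=pts('side',d);Z=W[...,2]
    for c in [(.467,.05),(.408,-.19),(.596,-.007)]:
        k=(Z>.0085)&(Z<.02)&(p.max(-1)<110);print(f,blob(W,k,c,.075))
go(.408,-.1903,.003,104.5)
E
```

```text
side0 (251, array([0.4663, 0.0466, 0.0108]), [array([465.6,  46.3]), array([101.1,  32.4]), np.float64(17.6)])
side0 (417, array([ 0.4072, -0.1938,  0.0107]), [array([ 406.8, -193.4]), array([100.3,  30.5]), np.float64(15.0)])
side0 (234, array([ 0.5919, -0.0102,  0.0108]), [array([593.5, -10.2]), array([99.4, 30.4]), np.float64(13.4)])
side11 (136, array([0.4506, 0.0402, 0.0108]), [array([455.8,  42.9]), array([82.7, 30.7]), np.float64(17.0)])
side11 (426, array([ 0.4067, -0.1932,  0.0107]), [array([ 406. , -192.4]), array([100.7,  31.9]), np.float64(15.0)])
side11 (213, array([ 0.5909, -0.0108,  0.0108]), [array([593.6, -10.5]), array([100.4,  31.6]), np.float64(13.0)])
go [ 0.001 -0.     0.514] yaw -0.0003 now [ 0.4085 -0.1903  0.1572] yang 104.44 j6 -137.0 gap 0.0472 F [ 0.7 -0.  -0.1] t 22.3
```

Emit:
arm_command:
  series:
    - [[0.003, 0, 0.1], -0.003]
    - [[0.003, 0, 0.2], -0.003]
    - [[0.003, 0, 0.3], -0.003]
    - [[0.003, 0, 0.4], -0.003]
    - [[0.003, 0, 0.46], -0.003]
    - [[0.003, 0, 0.49], -0.003]
    - [[0.003, 0, 0.51], -0.003]
    - [[0.003, 0, 0.51], -0.003]
    - [[0.003, 0, 0.51], -0.003]

```text
time: 23.07
position: [0.4082, -0.191, 0.0052]
tool_rot: [[-0.966, -0.259, 0.001], [-0.259, 0.966, -0.001], [-0.001, -0.001, -1.0]]
ft_force: [0.7, 0.4, 0.7]
finger_gap: 0.0475
gripper_force: 0.0
```

Emit:
arm_command:
  series:
    - [[0, 0, 0], 0]
    - [[0, 0, 0], 0]
    - [[0, 0, 0], 0]
    - [[0, 0, 0], 0]
    - [[0, 0, 0], 0]
    - [[0, 0, 0], 0]
  hand: 0
  grip_force: 30

```text
time: 23.57
position: [0.4082, -0.191, 0.0056]
tool_rot: [[-0.966, -0.258, 0.002], [-0.258, 0.966, -0.001], [-0.001, -0.002, -1.0]]
ft_force: [0.6, 0.5, 10.3]
finger_gap: 0.0268
gripper_force: 28.8
```

Emit:
arm_command:
  series:
    - [[0, 0, -0.1], 0]
    - [[0, 0, -0.2], 0]
    - [[0, 0, -0.3], 0]
    - [[0, 0, -0.4], 0]
    - [[0, 0, -0.5], 0]
    - [[0, 0, -0.6], 0]
    - [[0, 0, -0.65], 0]
    - [[0, 0, -0.65], 0.12]
    - [[0, 0, -0.65], 0.235]
    - [[0, 0, -0.65], 0.235]

```text
time: 24.4
position: [0.4075, -0.1906, 0.2006]
tool_rot: [[-0.993, 0.119, 0.001], [0.119, 0.993, -0.001], [-0.001, -0.001, -1.0]]
ft_force: [0.3, -0.3, -2.9]
finger_gap: 0.0266
gripper_force: 31.4
```

```bash
cat >> strap.py <<'E'
FOOT=[np.array([.5267,-.2969,.0984])+EY*f for f in F['top']]
def pre(i,q=.080):
    t=FOOT[i]+q*np.array([.888,-.46,0]);go(t[0],t[1],.2,62.6)
E
python3 -c "
from strap import *
print(np.round(FOOT,4));pre(2)"
```

```text
[[ 0.4772 -0.3924  0.0984]
 [ 0.5101 -0.3289  0.0984]
 [ 0.5433 -0.2648  0.0984]
 [ 0.5762 -0.2014  0.0984]]
go [-0.729 -0.285  0.003] yaw 0.1141 now [ 0.4075 -0.1906  0.2006] yang 83.14 j6 -115.8 gap 0.0266 F [ 0.3 -0.3 -2.9] t 24.4
```

Emit:
arm_command:
  series:
    - [[-0.1, -0.04, 0], 0.114]
    - [[-0.2, -0.08, 0], 0.114]
    - [[-0.3, -0.12, 0], 0.114]
    - [[-0.4, -0.16, 0], 0.114]
    - [[-0.5, -0.2, 0], 0.114]
    - [[-0.6, -0.24, 0], 0.114]
    - [[-0.7, -0.27, 0], 0.114]
    - [[-0.729, -0.285, 0], 0.114]
    - [[-0.729, -0.285, 0], 0.114]
    - [[-0.729, -0.285, 0], 0.114]

```text
time: 25.23
position: [0.6148, -0.3002, 0.1995]
tool_rot: [[-0.891, 0.454, -0.001], [0.454, 0.891, 0.0], [0.001, -0.0, -1.0]]
ft_force: [-0.5, 0.5, -2.4]
finger_gap: 0.0265
gripper_force: 31.4
```

```bash
python3 -c "
from strap import *
pre(2)
hole('side12','side',None)"
```

```text
go [-0.001 -0.005 -0.002] yaw 0.0021 now [ 0.6148 -0.3002  0.1995] yang 62.97 j6 -94.0 gap 0.0265 F [-0.5  0.5 -2.4] t 25.2
side tilt 2.8 top off -0.0045 ends -0.0233 0.0347 y -0.0167 0.0138 299
```

Emit:
arm_command:
  series:
    - [[-0.001, -0.005, 0.1], 0.002]
    - [[-0.001, -0.005, 0.2], 0.002]
    - [[-0.001, -0.005, 0.28], 0.002]
    - [[-0.001, -0.005, 0.33], 0.002]
    - [[-0.001, -0.005, 0.36], 0.002]
    - [[-0.001, -0.005, 0.38], 0.002]
    - [[-0.001, -0.005, 0.4], 0.002]
    - [[-0.001, -0.005, 0.42], 0.002]
    - [[-0.001, -0.005, 0.44], 0.002]
    - [[-0.001, -0.005, 0.44], 0.002]

```text
time: 26.12
position: [0.6151, -0.3021, 0.0672]
tool_rot: [[-0.888, 0.46, 0.001], [0.46, 0.888, -0.001], [-0.001, -0.0, -1.0]]
ft_force: [3.2, -3.3, -0.1]
finger_gap: 0.0267
gripper_force: 30.5
```

Emit:
arm_command:
  series:
    - [[0, 0, 0.01], 0]
    - [[0, 0, 0.02], 0]
    - [[0, 0, 0.03], 0]
    - [[0, 0, 0.04], 0]
    - [[0, 0, 0.047], 0]
    - [[0, 0, 0.047], 0]

```text
time: 26.62
position: [0.6148, -0.3019, 0.0531]
tool_rot: [[-0.888, 0.46, 0.0], [0.46, 0.888, -0.0], [-0.0, 0.0, -1.0]]
ft_force: [3.2, -0.8, -0.6]
finger_gap: 0.0261
gripper_force: 29.5
```

Emit:
arm_command:
  series:
    - [[0, 0, -0.05], 0]
    - [[0, 0, -0.12], 0]
    - [[0, 0, -0.19], 0]
    - [[0, 0, -0.224], 0]
    - [[0.03, 0, -0.224], 0]
    - [[0.05, 0, -0.224], 0]
    - [[0.05, 0, -0.224], 0]
    - [[0.05, 0, -0.224], 0]

```text
time: 27.28
position: [0.6009, -0.2946, 0.1198]
tool_rot: [[-0.888, 0.46, -0.001], [0.46, 0.888, 0.001], [0.002, 0.0, -1.0]]
ft_force: [-0.0, -0.1, -1.8]
finger_gap: 0.0264
gripper_force: 30.2
```

```bash
cat >> strap.py <<'E'
def hang(name,i):
    p,L,t,top=hole(name,'side',None)
    s=observe();P=s['position'];R=s['tool_rot']
    print(s['ft_force'].round(1),P.round(4),s['finger_gap'])
    r=L; k=(abs(L[...,1])<.022)&(abs(L[...,2]+np.tan(t)*L[...,0]-top/np.cos(t))<.005)&(abs(L[...,0])<.065)
    e=L[k][:,0]*np.cos(t)-L[k][:,2]*np.sin(t);c=(np.percentile(e,.5)+np.percentile(e,99.5))/2
    hl=np.array([np.cos(t)*(c+.036)+np.sin(t)*(top+.005),0,-np.sin(t)*(c+.036)+np.cos(t)*(top+.005)])
    print('centre',c.round(4),'hole tool',hl.round(4))
    for q in(.045,.028,.007):
        T=FOOT[i]+NN*q-R@hl; print(q,(R.T@(T-P)/.3).round(3),T.round(4))
    go(*P,62.6)
E
python3 -c "
from strap import *
hang('side13',2)"
```

```text
side tilt 29.9 top off -0.0039 ends -0.0433 0.0562 y -0.0157 0.0146 565
[ 0.4 -0.6 -2.3] [ 0.6012 -0.2948  0.1199] 0.026325654255283014
centre 0.0065 hole tool [ 0.0373  0.     -0.0202]
0.045 [ 0.007 -0.     0.016] [ 0.5994 -0.2939  0.115 ]
0.028 [ 0.039 -0.     0.063] [ 0.5907 -0.2894  0.1011]
0.007 [ 0.08 -0.    0.12] [ 0.58   -0.2839  0.0839]
go [0. 0. 0.] yaw 0.0001 now [ 0.6012 -0.2948  0.1199] yang 62.61 j6 -93.8 gap 0.0263 F [ 0.4 -0.6 -2.3] t 27.3
```

Emit:
arm_command:
  series:
    - [[0.007, 0, 0.016], 0]
    - [[0.007, 0, 0.016], 0]
    - [[0.007, 0, 0.016], 0]
    - [[0.015, 0, 0.028], 0]
    - [[0.023, 0, 0.039], 0]
    - [[0.031, 0, 0.051], 0]
    - [[0.039, 0, 0.063], 0]
    - [[0.039, 0, 0.063], 0]

```text
time: 28.0
position: [0.5901, -0.2891, 0.1007]
tool_rot: [[-0.888, 0.46, -0.001], [0.46, 0.888, 0.001], [0.002, 0.0, -1.0]]
ft_force: [0.1, 0.5, -0.9]
finger_gap: 0.0265
gripper_force: 30.2
```

Emit:
arm_command:
  series:
    - [[0.01, 0, 0.014], 0]
    - [[0.02, 0, 0.028], 0]
    - [[0.03, 0, 0.043], 0]
    - [[0.041, 0, 0.058], 0]
    - [[0.041, 0, 0.058], 0]
    - [[0.041, 0, 0.058], 0]

```text
time: 28.5
position: [0.5799, -0.2838, 0.0841]
tool_rot: [[-0.888, 0.46, -0.0], [0.46, 0.888, 0.0], [0.0, 0.0, -1.0]]
ft_force: [0.7, -0.3, -1.2]
finger_gap: 0.0264
gripper_force: 30.1
```

```bash
python3 -c "
from strap import *
hole('side14','side',None);print(observe()['ft_force'].round(1),observe()['position'].round(4))"
```

```text
side tilt 35.2 top off -0.003 ends -0.0431 0.0566 y -0.0159 0.0149 828
[-0.3 -0.1 -1.6] [ 0.5802 -0.284   0.0843]
```

Emit:
arm_command:
  series:
    - [[0, 0, 0], 0]
    - [[0, 0, 0], 0]
    - [[0, 0, 0], 0]
    - [[0, 0, -0.05], 0]
    - [[0, 0, -0.15], 0]
    - [[0, 0, -0.25], 0]
    - [[0, 0, -0.35], 0]
    - [[0, 0, -0.35], 0]
  hand: 0.5

```text
time: 29.22
position: [0.5825, -0.2854, 0.1955]
tool_rot: [[-0.888, 0.46, 0.007], [0.46, 0.888, -0.005], [-0.009, -0.001, -1.0]]
ft_force: [1.2, 0.2, 0.7]
finger_gap: 0.0429
gripper_force: 0.0
```

Emit:
arm_command:
  series:
    - [[0.05, 0.1, 0], -0.227]
    - [[0.1, 0.2, 0], -0.227]
    - [[0.15, 0.3, 0], -0.227]
    - [[0.19, 0.4, 0], -0.227]
    - [[0.24, 0.5, 0], -0.227]
    - [[0.24, 0.53, 0], -0.227]
    - [[0.24, 0.53, 0], -0.227]
    - [[0.24, 0.53, 0], -0.227]
    - [[0.24, 0.53, 0], -0.227]
  hand: 0.55

```text
time: 29.97
position: [0.5894, -0.1104, 0.1893]
tool_rot: [[-0.973, -0.23, 0.0], [-0.23, 0.973, -0.0], [-0.0, -0.0, -1.0]]
ft_force: [0.5, 0.5, 0.3]
finger_gap: 0.0471
gripper_force: 0.0
```

```bash
cat >> strap.py <<'E'
def loose(cs):
    for n in('side','top'):
        p,d=shot(n,n+'L');W=pts(n,d);Z=W[...,2]
        for c in cs: print(n,blob(W,(Z>(.0085 if n=='side' else .006))&(Z<.02)&(p.max(-1)<110),c,.09))
    return
E
python3 - <<'E'
from strap import *
loose([(.466,.049),(.594,-.0075)])
z=np.load('sideL.npz');hmap('side',2,pts('side',z['d']))
go(.594,-.0075,.1,103.5)
E
```

```text
side (248, array([0.4669, 0.0464, 0.0108]), [array([465.2,  47.1]), array([99.8, 31.2]), np.float64(17.1)])
side (223, array([ 0.5909, -0.0105,  0.0107]), [array([595.4, -10.4]), array([99.7, 32.2]), np.float64(14.2)])
top (5, array([0.5152, 0.0552, 0.0086]), [array([514.9,  55.7]), array([5.4, 3. ]), np.float64(89.3)])
top (323, array([ 0.5973, -0.0042,  0.0094]), [array([595.4,  -4.6]), array([100.6,  28.2]), np.float64(14.0)])
cols f -20..20 by 4; peg 2
  20 -131.2 -132.3 -132.9  -1.8 -134.0 -66.5 -133.6 -131.4 -131.1 -64.1 -130.9
  10 -124.9  -0.6 -122.9   0.0  -0.3  -2.3  -1.8  -0.8   0.5 -123.8 -125.4
   0 -120.7 -118.5 -117.6 -119.7 -53.0  18.9 -118.5   2.7  -0.7 -117.0 -118.9
  -9 -113.8 -112.9 -113.5   4.4 -112.2 -110.7 -108.9   1.3  -0.1 -110.9 -56.4
 -20 -106.9   8.9 -48.1   9.2   9.5   9.2 -107.2   4.3   0.6  -0.7 -105.8
 -30   .     9.1   9.8  10.2  10.0  10.2  10.0   5.0   4.4   .     0.1
 -39   9.7  10.3  10.4   9.8  10.1   9.8   9.9   6.3   4.6   0.4   0.1
 -50   8.3   9.7  10.5   9.8  10.1  10.6  10.5   6.8   1.3  -0.9  -0.2
 -60   9.0   9.6  10.0  10.8   9.8   9.8   9.8   7.4   2.5   0.5   0.4
 -69   9.0   9.5  10.1  10.3  10.0  10.1  10.6   6.7   3.3   0.1   0.6
 -80   8.4   9.7   9.8  10.6  10.2  10.0  10.5   4.7   1.1  -0.6   0.5
 -90   9.0   9.3  10.5  10.3  10.4   9.9   9.7   3.3   1.2  -0.0  -0.6
 -99   0.1   0.3  -0.1   0.4  -0.3  -0.2   0.3   0.1   0.2  -0.3  -0.1
go [-0.095  0.331  0.297] yaw -0.0011 now [ 0.5893 -0.1107  0.1892] yang 103.3 j6 -119.6 gap 0.047 F [ 0.4 -0.3 -0.6] t 30.1
```

Emit:
arm_command:
  series:
    - [[-0.05, 0.12, 0], -0.004]
    - [[-0.1, 0.24, 0], -0.004]
    - [[-0.1, 0.331, 0], -0.004]
    - [[-0.1, 0.331, 0.12], -0.004]
    - [[-0.1, 0.331, 0.25], -0.004]
    - [[-0.1, 0.331, 0.37], -0.004]
    - [[-0.1, 0.331, 0.48], -0.004]
    - [[-0.1, 0.331, 0.57], -0.004]
    - [[-0.1, 0.331, 0.6], -0.004]
    - [[-0.1, 0.331, 0.6], -0.004]

```text
time: 30.9
position: [0.5942, -0.0067, 0.0073]
tool_rot: [[-0.97, -0.243, -0.004], [-0.243, 0.97, 0.0], [0.004, 0.001, -1.0]]
ft_force: [-1.1, 0.8, 0.2]
finger_gap: 0.0473
gripper_force: 0.0
```

```bash
python3 -c "
from strap import *
go(.5954,-.0072,.005,104.1)"
```

```text
go [-0.004 -0.003  0.008] yaw -0.0 now [ 0.5942 -0.0067  0.0073] yang 104.09 j6 -110.5 gap 0.0473 F [-1.1  0.8  0.2] t 30.9
```

Emit:
arm_command:
  series:
    - [[0, 0, 0.011], 0]
    - [[0, 0, 0.011], 0]
    - [[0, 0, 0.011], 0]

```text
time: 31.15
position: [0.5963, -0.0064, 0.0075]
tool_rot: [[-0.97, -0.245, 0.002], [-0.245, 0.97, -0.0], [-0.002, -0.001, -1.0]]
ft_force: [0.1, 0.6, -0.5]
finger_gap: 0.0466
gripper_force: 0.0
```

Emit:
arm_command:
  series:
    - [[0, 0, 0], 0]
    - [[0, 0, 0], 0]
    - [[0, 0, 0], 0]
    - [[0, 0, 0], 0]
    - [[0, 0, 0], 0]
    - [[0, 0, 0], 0]
  hand: 0
  grip_force: 30

```text
time: 31.65
position: [0.5961, -0.0061, 0.0072]
tool_rot: [[-0.969, -0.245, 0.002], [-0.245, 0.969, -0.0], [-0.002, -0.001, -1.0]]
ft_force: [-1.8, 0.2, 10.5]
finger_gap: 0.0265
gripper_force: 28.8
```

Emit:
arm_command:
  series:
    - [[0, 0, -0.1], 0]
    - [[0, 0, -0.2], 0]
    - [[0, 0, -0.3], 0.06]
    - [[0, 0, -0.4], 0.1]
    - [[0, 0, -0.5], 0.15]
    - [[0, 0, -0.6], 0.2]
    - [[0, 0, -0.65], 0.23]
    - [[0, 0, -0.65], 0.23]
    - [[0, 0, -0.65], 0.23]
    - [[0, 0, -0.65], 0.23]

```text
time: 32.48
position: [0.5951, -0.006, 0.2011]
tool_rot: [[-0.891, 0.454, 0.0], [0.454, 0.891, -0.0], [-0.0, -0.0, -1.0]]
ft_force: [-0.7, 0.5, -1.9]
finger_gap: 0.0263
gripper_force: 30.0
```

```bash
python3 -c "
from strap import *
pre(1)"
```

```text
go [-0.503 -1.089  0.004] yaw 0.0021 now [ 0.5951 -0.006   0.2011] yang 62.98 j6 -69.3 gap 0.0263 F [-0.7  0.5 -1.9] t 32.5
```

Emit:
arm_command:
  series:
    - [[-0.05, -0.1, 0], 0]
    - [[-0.1, -0.21, 0], 0]
    - [[-0.15, -0.32, 0], 0]
    - [[-0.2, -0.43, 0], 0]
    - [[-0.25, -0.54, 0], 0]
    - [[-0.3, -0.65, 0], 0]
    - [[-0.35, -0.76, 0], 0]
    - [[-0.4, -0.87, 0], 0]
    - [[-0.45, -0.95, 0], 0]
    - [[-0.5, -1.0, 0], 0.002]

```text
time: 33.32
position: [0.5902, -0.3442, 0.2]
tool_rot: [[-0.888, 0.461, -0.002], [0.461, 0.888, 0.001], [0.002, -0.0, -1.0]]
ft_force: [0.7, 0.4, -1.3]
finger_gap: 0.0265
gripper_force: 30.1
```

Emit:
arm_command:
  series:
    - [[0, -0.08, 0], 0]
    - [[0, -0.08, 0], 0]
    - [[0, -0.08, 0], 0]

```text
time: 33.57
position: [0.5796, -0.3635, 0.1998]
tool_rot: [[-0.887, 0.461, -0.002], [0.461, 0.887, 0.001], [0.002, 0.0, -1.0]]
ft_force: [0.1, 0.3, -2.6]
finger_gap: 0.0261
gripper_force: 30.1
```

```bash
python3 -c "
from strap import *
pre(1)"
```

```text
go [-0.008 -0.004 -0.001] yaw -0.0005 now [ 0.5796 -0.3635  0.1998] yang 62.52 j6 -99.6 gap 0.0261 F [ 0.1  0.3 -2.6] t 33.6
```

Emit:
arm_command:
  series:
    - [[-0.007, -0.004, 0.1], 0]
    - [[-0.007, -0.004, 0.2], 0]
    - [[-0.007, -0.004, 0.28], 0]
    - [[-0.007, -0.004, 0.33], 0]
    - [[-0.007, -0.004, 0.36], 0]
    - [[-0.007, -0.004, 0.38], 0]
    - [[-0.007, -0.004, 0.4], 0]
    - [[-0.007, -0.004, 0.42], 0]
    - [[-0.007, -0.004, 0.44], 0]
    - [[-0.007, -0.004, 0.44], 0]

```text
time: 34.4
position: [0.582, -0.3648, 0.0685]
tool_rot: [[-0.887, 0.463, 0.0], [0.463, 0.887, -0.0], [-0.0, -0.0, -1.0]]
ft_force: [3.4, 0.4, 0.4]
finger_gap: 0.0257
gripper_force: 29.5
```

Emit:
arm_command:
  series:
    - [[0, 0, 0.01], 0]
    - [[0, 0, 0.02], 0]
    - [[0, 0, 0.03], 0]
    - [[0, 0, 0.04], 0]
    - [[0, 0, 0.045], 0]
    - [[0, 0, 0.045], 0]

```text
time: 34.9
position: [0.5822, -0.3651, 0.0557]
tool_rot: [[-0.886, 0.463, 0.001], [0.463, 0.886, -0.001], [-0.001, -0.0, -1.0]]
ft_force: [2.8, -0.7, 2.8]
finger_gap: 0.0255
gripper_force: 30.9
```

Emit:
arm_command:
  series:
    - [[0, 0, -0.05], 0]
    - [[0, 0, -0.12], 0]
    - [[0, 0, -0.19], 0]
    - [[0, 0, -0.224], 0]
    - [[0.03, 0, -0.224], 0]
    - [[0.05, 0, -0.224], 0]
    - [[0.05, 0, -0.224], 0]
    - [[0.05, 0, -0.224], 0]

```text
time: 35.57
position: [0.568, -0.3575, 0.122]
tool_rot: [[-0.886, 0.463, -0.001], [0.463, 0.886, 0.001], [0.001, 0.0, -1.0]]
ft_force: [-0.3, -0.9, -2.0]
finger_gap: 0.0253
gripper_force: 32.8
```

```bash
python3 -c "
from strap import *
hang('side15',1)"
```

```text
side tilt 22.0 top off -0.0027 ends -0.0465 0.0535 y -0.0165 0.0144 686
[ 0.3  0.3 -1.2] [ 0.5683 -0.3577  0.122 ] 0.025548460590529547
centre 0.0034 hole tool [ 0.0374  0.     -0.0126]
0.045 [ 0.006 -0.004 -0.002] [ 0.5662 -0.3581  0.1226]
0.028 [ 0.038 -0.004  0.045] [ 0.5576 -0.3536  0.1087]
0.007 [ 0.078 -0.005  0.102] [ 0.5469 -0.348   0.0915]
go [0. 0. 0.] yaw -0.001 now [ 0.5683 -0.3577  0.122 ] yang 62.43 j6 -99.7 gap 0.0255 F [ 0.3  0.3 -1.2] t 35.6
```

```bash
python3 -c "
from strap import *
fit('side16')"
```

```text
n 852
-0.05 25 ztop 0.0135 zbot 0.0181
-0.04 88 ztop 0.0105 zbot 0.0211
-0.03 80 ztop 0.0065 zbot 0.0181
-0.02 33 ztop 0.0048 zbot 0.0134
0.01 34 ztop -0.0104 zbot -0.0011
0.02 127 ztop -0.0138 zbot 0.0492
0.03 168 ztop -0.017 zbot 0.0456
0.04 184 ztop -0.0215 zbot 0.0386
0.05 113 ztop -0.0171 zbot 0.0322
```

Emit:
arm_command:
  series:
    - [[-0.05, 0, 0], 0]
    - [[-0.05, 0, 0], 0]
    - [[-0.05, 0, 0.08], 0]
    - [[-0.05, 0, 0.14], 0]
    - [[-0.05, 0, 0.18], 0]
    - [[-0.05, 0, 0.2], 0]
    - [[-0.05, 0, 0.22], 0]
    - [[-0.05, 0, 0.235], 0]
    - [[-0.05, 0, 0.238], 0]
    - [[-0.05, 0, 0.238], 0]

```text
time: 36.5
position: [0.5838, -0.3661, 0.0532]
tool_rot: [[-0.886, 0.463, 0.004], [0.463, 0.886, -0.003], [-0.005, -0.001, -1.0]]
ft_force: [5.4, -1.3, 5.4]
finger_gap: 0.0259
gripper_force: 38.0
```

```bash
python3 -c "
from strap import *
fit('side17')"
```

```text
n 840
-0.06 81 ztop 0.0504 zbot 0.0545
-0.05 80 ztop 0.0508 zbot 0.0545
-0.04 120 ztop 0.0211 zbot 0.0536
-0.03 96 ztop 0.0136 zbot 0.0312
-0.02 37 ztop 0.0093 zbot 0.025
0.01 37 ztop -0.0151 zbot -0.0007
0.02 104 ztop -0.0219 zbot -0.0046
0.03 103 ztop -0.0291 zbot -0.0118
0.04 97 ztop -0.032 zbot -0.0186
0.05 85 ztop -0.0321 zbot -0.0244
```

Emit:
arm_command:
  series:
    - [[0, 0, -0.05], 0]
    - [[0, 0, -0.12], 0]
    - [[0, 0, -0.19], 0]
    - [[0, 0, -0.224], 0]
    - [[0.03, 0, -0.224], 0]
    - [[0.05, 0, -0.224], 0]
    - [[0.05, 0, -0.224], 0]
    - [[0.05, 0, -0.224], 0]

```text
time: 37.22
position: [0.5682, -0.3576, 0.1181]
tool_rot: [[-0.886, 0.463, -0.001], [0.463, 0.886, 0.001], [0.001, 0.0, -1.0]]
ft_force: [-0.5, -1.1, -1.5]
finger_gap: 0.0258
gripper_force: 38.1
```

```bash
python3 -c "
from strap import *
hang('side18',1)"
```

```text
side tilt 26.7 top off -0.0029 ends -0.045 0.0542 y -0.0163 0.0144 678
[ 0.6  0.  -2.6] [ 0.5685 -0.3578  0.118 ] 0.025467475317702448
centre 0.0046 hole tool [ 0.0372  0.     -0.0164]
0.045 [ 0.007 -0.004 -0.003] [ 0.566  -0.3579  0.1189]
0.028 [ 0.039 -0.004  0.044] [ 0.5574 -0.3535  0.1049]
0.007 [ 0.079 -0.005  0.101] [ 0.5467 -0.3479  0.0877]
go [0. 0. 0.] yaw -0.0009 now [ 0.5685 -0.3578  0.118 ] yang 62.43 j6 -99.7 gap 0.0255 F [ 0.6  0.  -2.6] t 37.3
```

Emit:
arm_command:
  series:
    - [[0.007, -0.004, -0.003], 0]
    - [[0.007, -0.004, -0.003], 0]
    - [[0.007, -0.004, -0.003], 0]
    - [[0.015, -0.004, 0.009], 0]
    - [[0.023, -0.004, 0.02], 0]
    - [[0.031, -0.004, 0.032], 0]
    - [[0.039, -0.004, 0.044], 0]
    - [[0.039, -0.004, 0.044], 0]

```text
time: 37.93
position: [0.5567, -0.3529, 0.1042]
tool_rot: [[-0.886, 0.463, -0.001], [0.463, 0.886, 0.001], [0.002, 0.0, -1.0]]
ft_force: [0.7, 0.2, -2.6]
finger_gap: 0.0259
gripper_force: 38.1
```

Emit:
arm_command:
  series:
    - [[0.01, 0, 0.014], 0]
    - [[0.02, 0, 0.028], 0]
    - [[0.03, 0, 0.043], 0]
    - [[0.04, 0, 0.057], 0]
    - [[0.04, 0, 0.057], 0]
    - [[0.04, 0, 0.057], 0]

```text
time: 38.43
position: [0.5468, -0.3479, 0.088]
tool_rot: [[-0.886, 0.463, -0.0], [0.463, 0.886, 0.0], [0.0, 0.0, -1.0]]
ft_force: [-0.4, -1.4, -0.9]
finger_gap: 0.0253
gripper_force: 37.8
```

Emit:
arm_command:
  series:
    - [[0, 0, 0], 0]
    - [[0, 0, 0], 0]
    - [[0, 0, 0], 0]
    - [[0, 0, -0.05], 0]
    - [[0, 0, -0.15], 0]
    - [[0, 0, -0.25], 0]
    - [[0, 0, -0.35], 0]
    - [[0, 0, -0.35], 0]
  hand: 0.5

```text
time: 39.1
position: [0.5492, -0.3496, 0.1994]
tool_rot: [[-0.886, 0.463, 0.007], [0.463, 0.887, -0.005], [-0.009, -0.002, -1.0]]
ft_force: [0.6, 0.4, 1.0]
finger_gap: 0.0431
gripper_force: 0.0
```

Emit:
arm_command:
  series:
    - [[0.08, 0.1, 0], -0.248]
    - [[0.16, 0.2, 0], -0.248]
    - [[0.25, 0.3, 0], -0.248]
    - [[0.33, 0.4, 0], -0.248]
    - [[0.41, 0.5, 0], -0.248]
    - [[0.49, 0.6, 0], -0.248]
    - [[0.56, 0.66, 0], -0.248]
    - [[0.56, 0.66, 0], -0.248]
    - [[0.56, 0.66, 0], -0.248]
  hand: 0.55

```text
time: 39.85
position: [0.4895, -0.0935, 0.1935]
tool_rot: [[-0.955, -0.295, 0.0], [-0.295, 0.955, -0.0], [-0.0, -0.0, -1.0]]
ft_force: [-0.0, -0.1, 0.2]
finger_gap: 0.0464
gripper_force: 0.0
```

```bash
python3 - <<'E'
from strap import *
loose([(.466,.049)])
z=np.load('sideL.npz');W=pts('side',z['d'])
for i in(1,2,3): hmap('side',i,W)
go(.4655,.0495,.1,107)
E
```

```text
side (249, array([0.4652, 0.0461, 0.0108]), [array([464.9,  45.7]), array([99.4, 33.1]), np.float64(16.9)])
top (345, array([0.4672, 0.0521, 0.0095]), [array([466.2,  51.9]), array([99.9, 27.8]), np.float64(16.6)])
cols f -20..20 by 4; peg 1
  20  -0.8 -130.3 -134.6  -1.8 -133.1 -131.6  -0.8 -132.7 -132.5  -0.7 -132.3
  10 -125.9   1.3   0.6  -0.1 -62.2   0.4  -0.3   1.5   0.4 -63.2 -126.5
   0 -119.5 -118.8 -118.4 -120.1 -114.1  21.0   9.0   2.5  -0.1  -0.7  -1.8
  -9 -113.6 -113.8 -108.8 -111.1 -110.7 -112.3 -110.7   3.2  -1.0 -110.2 -110.8
 -20 -105.9 -105.2   9.5   8.9 -48.7 -48.9 -47.6   3.4   0.1 -104.7 -104.7
 -30   9.3  10.0  10.6  10.3  10.5  10.6   9.6   7.3   1.9  -0.3 -99.8
 -39   .    10.7  10.2  10.0  10.1  10.0  10.8   6.9   3.6   0.4  -0.3
 -50   .     9.7  10.4  10.5  10.3  10.0   9.4   6.7   3.3   0.2  -0.3
 -60   .     9.9  10.3  10.1   9.9  10.4  10.2   9.3   5.4   0.0  -0.1
 -69   .    10.5  10.0  10.5  10.6  10.0   9.5   4.3   4.0   0.9   0.2
 -80   .     9.6   9.8   9.9  10.2  10.5   9.8   9.1   5.7   0.1   0.5
 -90   8.4   9.9   9.9  10.0   9.7  10.7   6.0   7
[... 1478 characters left out ...]
-106.9
 -30   8.3  10.3   9.5   9.9  10.2   9.9   9.0   8.0   4.9   0.3  -0.3
 -39   .     8.9   9.6  10.3   9.5  10.0   9.9   7.8   4.8   0.4  -0.2
 -50   8.8  10.7  10.6   9.9   9.9  10.5  10.6   3.6   6.3   0.4  -0.5
 -60   9.2   9.6  10.8   9.8  10.6   9.4   8.7   2.3   7.1   0.3   0.0
 -69   .    10.7  10.2  10.6  10.5  11.1  10.4   6.4   3.5   0.2  -0.5
 -80   .    10.4   9.7   9.2   9.9  10.4   9.9   6.9   3.8  -0.2  -0.4
 -90   .     9.5  10.2   8.2  10.7   9.2   9.0   4.4   0.7   0.6  -0.5
 -99   0.8   1.3   0.1  -0.4   0.0   0.1   0.5  -0.3  -0.2   0.1   0.0
go [-0.062  0.485  0.311] yaw 0.0003 now [ 0.4902 -0.0952  0.1934] yang 107.05 j6 -124.9 gap 0.0474 F [ 0.1 -0.9  0.6] t 40.0
```

Emit:
arm_command:
  series:
    - [[-0.02, 0.12, 0], 0]
    - [[-0.04, 0.24, 0], 0]
    - [[-0.062, 0.36, 0], 0]
    - [[-0.062, 0.483, 0.1], 0]
    - [[-0.062, 0.483, 0.22], 0]
    - [[-0.062, 0.483, 0.34], 0]
    - [[-0.062, 0.483, 0.46], 0]
    - [[-0.062, 0.483, 0.56], 0]
    - [[-0.062, 0.483, 0.6], 0]
    - [[-0.062, 0.483, 0.6], 0]

```text
time: 40.78
position: [0.4643, 0.0484, 0.0105]
tool_rot: [[-0.956, -0.292, -0.004], [-0.292, 0.956, 0.0], [0.004, 0.001, -1.0]]
ft_force: [-0.7, -0.1, 0.6]
finger_gap: 0.047
gripper_force: 0.0
```

Emit:
arm_command:
  series:
    - [[0, 0, 0.014], 0]
    - [[0, 0, 0.028], 0]
    - [[0, 0, 0.028], 0]
    - [[0, 0, 0.028], 0]

```text
time: 41.12
position: [0.4655, 0.0491, 0.0054]
tool_rot: [[-0.956, -0.293, 0.001], [-0.293, 0.956, -0.0], [-0.001, -0.0, -1.0]]
ft_force: [0.2, -0.5, -0.7]
finger_gap: 0.0467
gripper_force: 0.0
```

Emit:
arm_command:
  series:
    - [[0, 0, 0], 0]
    - [[0, 0, 0], 0]
    - [[0, 0, 0], 0]
    - [[0, 0, 0], 0]
    - [[0, 0, 0], 0]
    - [[0, 0, 0], 0]
  hand: 0
  grip_force: 30

```text
time: 41.62
position: [0.4654, 0.0493, 0.0055]
tool_rot: [[-0.956, -0.294, 0.001], [-0.294, 0.956, -0.0], [-0.001, -0.001, -1.0]]
ft_force: [-1.5, -1.8, 9.9]
finger_gap: 0.0266
gripper_force: 28.9
```

Emit:
arm_command:
  series:
    - [[0, 0, -0.1], 0]
    - [[0, 0, -0.2], 0]
    - [[0, 0, -0.3], 0.06]
    - [[0, 0, -0.4], 0.1]
    - [[0, 0, -0.5], 0.15]
    - [[0, 0, -0.6], 0.2]
    - [[0, 0, -0.65], 0.245]
    - [[0, 0, -0.65], 0.245]
    - [[0, 0, -0.65], 0.245]
    - [[0, 0, -0.65], 0.245]

```text
time: 42.45
position: [0.4645, 0.0493, 0.1998]
tool_rot: [[-0.892, 0.453, -0.0], [0.453, 0.892, -0.0], [0.0, -0.0, -1.0]]
ft_force: [-0.3, 0.7, -3.6]
finger_gap: 0.0263
gripper_force: 31.4
```

```bash
python3 -c "
from strap import *
pre(0)"
```

```text
go [-9.710e-01 -1.296e+00 -1.000e-03] yaw 0.0027 now [0.4645 0.0493 0.1998] yang 63.09 j6 -64.4 gap 0.0263 F [-0.3  0.7 -3.6] t 42.5
```

Emit:
arm_command:
  series:
    - [[-0.08, -0.1, 0], 0]
    - [[-0.15, -0.2, 0], 0]
    - [[-0.22, -0.3, 0], 0]
    - [[-0.3, -0.4, 0], 0]
    - [[-0.37, -0.5, 0], 0]
    - [[-0.45, -0.6, 0], 0]
    - [[-0.52, -0.7, 0], 0]
    - [[-0.6, -0.8, 0], 0]
    - [[-0.67, -0.9, 0], 0]
    - [[-0.75, -1.0, 0], 0.003]

```text
time: 43.28
position: [0.5282, -0.3216, 0.1986]
tool_rot: [[-0.889, 0.458, -0.002], [0.458, 0.889, 0.001], [0.002, 0.0, -1.0]]
ft_force: [1.4, -0.7, -1.8]
finger_gap: 0.0265
gripper_force: 31.4
```

Emit:
arm_command:
  series:
    - [[-0.07, -0.1, 0], 0]
    - [[-0.15, -0.2, 0], 0]
    - [[-0.2, -0.27, 0], 0]
    - [[-0.2, -0.27, 0], 0]
    - [[-0.2, -0.27, 0], 0]

```text
time: 43.7
position: [0.544, -0.4206, 0.198]
tool_rot: [[-0.887, 0.461, -0.002], [0.461, 0.887, 0.002], [0.002, 0.001, -1.0]]
ft_force: [1.2, 1.1, -2.3]
finger_gap: 0.0267
gripper_force: 31.4
```

```bash
python3 -c "
from strap import *
pre(0)"
```

```text
go [-0.026 -0.019 -0.007] yaw -0.0002 now [ 0.544  -0.4206  0.198 ] yang 62.56 j6 -105.2 gap 0.0267 F [ 1.2  1.1 -2.3] t 43.7
```

```bash
python3 - <<'E'
from strap import *
z=np.load('top0.npz');W=pts('top',z['d']);s=observe()
k=(W[...,1]<-.44)&(W[...,2]>.05)&(W[...,0]>.3)&(W[...,0]<.8);q=W[k]
r=(q-s['position'])@s['tool_rot'];print(len(q),'nearest horiz',np.hypot(r[:,0],r[:,1]).min(),q[np.hypot(r[:,0],r[:,1]).argmin()],q[:,1].max())
b=q[q[:,2]>.13];print(b[:,1].max() if len(b) else '',b[b[:,1].argmax()] if len(b) else '', b[:,2].max())
E
```

```text
10118 nearest horiz 0.027540113018690592 [ 0.52663259 -0.44195621  0.05229774] -0.4401541201418917
-0.5452608850459153 [ 0.64248347 -0.54526089  0.13413921] 0.20489323916212487
```

Emit:
arm_command:
  series:
    - [[-0.022, -0.017, 0.1], 0]
    - [[-0.022, -0.017, 0.2], 0]
    - [[-0.022, -0.017, 0.28], 0]
    - [[-0.022, -0.017, 0.33], 0]
    - [[-0.022, -0.017, 0.36], 0]
    - [[-0.022, -0.017, 0.38], 0]
    - [[-0.022, -0.017, 0.4], 0]
    - [[-0.022, -0.017, 0.42], 0]
    - [[-0.022, -0.017, 0.44], 0]
    - [[-0.022, -0.017, 0.44], 0]

```text
time: 44.53
position: [0.5486, -0.4274, 0.0674]
tool_rot: [[-0.887, 0.462, 0.001], [0.462, 0.887, -0.0], [-0.001, -0.0, -1.0]]
ft_force: [3.9, 0.5, 0.6]
finger_gap: 0.0265
gripper_force: 30.7
```

Emit:
arm_command:
  series:
    - [[0, 0, 0.01], 0]
    - [[0, 0, 0.02], 0]
    - [[0, 0, 0.03], 0]
    - [[0, 0, 0.04], 0]
    - [[0, 0, 0.048], 0]
    - [[0, 0, 0.048], 0]

```text
time: 45.03
position: [0.5487, -0.4278, 0.0536]
tool_rot: [[-0.886, 0.463, 0.001], [0.463, 0.886, -0.001], [-0.001, -0.0, -1.0]]
ft_force: [3.5, -2.3, 1.6]
finger_gap: 0.0265
gripper_force: 29.4
```

Emit:
arm_command:
  series:
    - [[0, 0, -0.05], 0]
    - [[0, 0, -0.12], 0]
    - [[0, 0, -0.19], 0]
    - [[0, 0, -0.224], 0]
    - [[0.03, 0, -0.224], 0]
    - [[0.05, 0, -0.224], 0]
    - [[0.05, 0, -0.224], 0]
    - [[0.05, 0, -0.224], 0]

```text
time: 45.7
position: [0.5343, -0.42, 0.1198]
tool_rot: [[-0.886, 0.463, -0.001], [0.463, 0.886, 0.001], [0.001, 0.0, -1.0]]
ft_force: [0.5, -0.0, -2.0]
finger_gap: 0.0263
gripper_force: 30.1
```

```bash
python3 -c "
from strap import *
hang('side20',0)"
```

```text
side tilt 30.1 top off -0.004 ends -0.0462 0.0542 y -0.0158 0.0148 755
[ 0.1 -1.2 -2.1] [ 0.5347 -0.4202  0.1199] 0.026167678800327304
centre 0.004 hole tool [ 0.0351  0.     -0.0192]
0.045 [ 0.01  -0.006  0.013] [ 0.5313 -0.4206  0.116 ]
0.028 [ 0.042 -0.006  0.059] [ 0.5226 -0.4161  0.1021]
0.007 [ 0.082 -0.007  0.117] [ 0.5119 -0.4105  0.0849]
go [0. 0. 0.] yaw -0.001 now [ 0.5347 -0.4202  0.1199] yang 62.42 j6 -105.6 gap 0.0262 F [ 0.1 -1.2 -2.1] t 45.8
```

Emit:
arm_command:
  series:
    - [[0.01, -0.006, 0.013], 0]
    - [[0.01, -0.006, 0.013], 0]
    - [[0.01, -0.006, 0.013], 0]
    - [[0.018, -0.006, 0.025], 0]
    - [[0.026, -0.006, 0.036], 0]
    - [[0.034, -0.006, 0.048], 0]
    - [[0.042, -0.006, 0.059], 0]
    - [[0.042, -0.006, 0.059], 0]

```text
time: 46.42
position: [0.5222, -0.4156, 0.102]
tool_rot: [[-0.886, 0.463, -0.001], [0.463, 0.886, 0.001], [0.001, 0.0, -1.0]]
ft_force: [0.6, -0.3, -2.7]
finger_gap: 0.0265
gripper_force: 30.1
```

Emit:
arm_command:
  series:
    - [[0.01, 0, 0.014], 0]
    - [[0.02, 0, 0.028], 0]
    - [[0.03, 0, 0.043], 0]
    - [[0.04, 0, 0.057], 0]
    - [[0.04, 0, 0.057], 0]
    - [[0.04, 0, 0.057], 0]

```text
time: 46.92
position: [0.5121, -0.4105, 0.0856]
tool_rot: [[-0.886, 0.463, -0.0], [0.463, 0.886, 0.0], [0.0, 0.0, -1.0]]
ft_force: [-0.1, -1.0, -2.7]
finger_gap: 0.0264
gripper_force: 30.1
```

Release, retreat upward and back toward the open middle, then check everything.

Emit:
arm_command:
  series:
    - [[0, 0, 0], 0]
    - [[0, 0, 0], 0]
    - [[0, 0, 0], 0]
    - [[0, 0, -0.05], 0]
    - [[0, 0, -0.15], 0]
    - [[0, 0, -0.25], 0]
    - [[0, 0, -0.4], 0]
    - [[0, 0, -0.5], 0]
    - [[0, 0, -0.5], 0]
  hand: 0.5

```text
time: 47.67
position: [0.5145, -0.4126, 0.2436]
tool_rot: [[-0.886, 0.463, 0.008], [0.463, 0.887, -0.008], [-0.01, -0.003, -1.0]]
ft_force: [0.5, 0.4, 1.0]
finger_gap: 0.0423
gripper_force: 0.0
```

Emit:
arm_command:
  series:
    - [[0.1, 0.1, 0], 0]
    - [[0.2, 0.2, 0], 0]
    - [[0.3, 0.3, 0], 0]
    - [[0.36, 0.4, 0], 0]
    - [[0.4, 0.5, 0], 0]
    - [[0.45, 0.6, 0], 0]
    - [[0.5, 0.7, 0], 0]
    - [[0.5, 0.8, 0], 0]
    - [[0.5, 0.8, 0], 0]
    - [[0.5, 0.8, 0], 0]

```text
time: 48.5
position: [0.4909, -0.1272, 0.2361]
tool_rot: [[-0.888, 0.46, 0.001], [0.46, 0.888, -0.0], [-0.001, 0.0, -1.0]]
ft_force: [-1.2, -0.1, -0.1]
finger_gap: 0.0429
gripper_force: 0.0
```

```bash
python3 - <<'E'
from strap import *
p,d=shot('side','side21');W=pts('side',d);Z=W[...,2]
hmap('side',0,W)
print('vise',blob(W,(Z>.058)&(Z<.078),(.61,.28),.12))
save(p,'fin_side',1.2)
q,d=shot('top','top21');W=pts('top',d);Z=W[...,2]
print('vise',blob(W,(Z>.058)&(Z<.078),(.61,.28),.12),'insert rim',blob(W,(Z>.0725)&(Z<.08),(.62,.283),.06))
print('pendant',blob(W,(Z>.02)&(Z<.06),(.33,-.39),.08));z=np.load('top0.npz');W0=pts('top',z['d']);print('pendant0',blob(W0,(W0[...,2]>.02)&(W0[...,2]<.06),(.33,-.39),.08))
save(q,'fin_top',3,(180,130,440,290))
go(.4,0,.3,90)
E
```

```text
cols f -20..20 by 4; peg 0
  20 -131.7 -131.2 -130.8 -132.2 -131.5 -133.4 -131.3 -66.2 -132.1 -131.3 -129.1
  10 -126.5 -123.7   1.6  -0.1  -0.9 -122.2   0.2   0.9  -0.7 -63.0 -126.0
   0 -119.2 -119.6   7.1 -119.9 -116.2  19.5 -116.6   3.5 -58.1 -117.2 -118.7
  -9 -112.3 -114.0 -113.2 -110.4 -110.5 -112.6 -108.9   3.9 -53.9 -109.7 -110.9
 -20 -107.0 -105.9 -102.9 -103.6 -105.2 -102.1 -101.5   2.3   0.0 -104.9 -104.0
 -30 -98.9 -96.4 -96.8 -94.7 -95.5 -97.0 -97.7   3.8  -0.8 -95.5 -97.2
 -39 -44.5   9.9   9.6   9.5   9.5   9.8   9.1   5.5   1.4  -0.5   0.1
 -50 -84.1 -81.0 -80.3 -81.2 -80.7   9.9   9.8   3.3   0.9  -1.9  -0.3
 -60 -77.4 -74.5 -76.5 -76.5 -76.6 -75.1 -76.7   1.5  -0.4 -76.9 -37.3
 -69 -72.5 -68.8 -68.1 -69.4 -68.5 -69.2 -66.2   2.9  -0.6 -69.7  -0.1
 -80   9.6   9.2   8.5 -64.3 -62.3 -60.5 -61.5   0.2   0.8 -60.0   0.0
 -90   8.8   9.9   9.7   9.8 -57.4 -57.0 -53.5 -54.4 -53.2 -26.8 -54.3
 -99   0.3   0.8  -0.3   0.5   0.6  -0.1  -1.8 -48.2 -50.2 -50.7 -50.5
vise (298, array([0.5886, 0.2725, 0.0675]), [array([585.4, 285.2]), array([126.5,  65.1]), np.float64(73.9)])
vise (1204, array([0.6194, 0.2848, 0.0674]), [array([619.2, 284.7]), array([113.6,  90. ]), np.float64(22.4)]) insert rim (74, array([0.6329, 0.2782, 0.0747]), [array([629.1, 281.5]), array([35.9, 34.7]), np.float64(23.5)])
pendant (966, array([ 0.3155, -0.4027,  0.0337]), [array([ 313.8, -389.7]), array([ 75.9, 125.4]), np.float64(27.5)])
pendant0 (1402, array([ 0.314 , -0.3848,  0.0333]), [array([ 312.8, -386.6]), array([ 75.3, 129.8]), np.float64(26.6)])
go [ 0.466  0.241 -0.214] yaw -0.153 now [ 0.4904 -0.1288  0.2359] yang 62.45 j6 -83.9 gap 0.0427 F [-0.5  0.2 -0.3] t 48.6
```

View pics/fin_side.png

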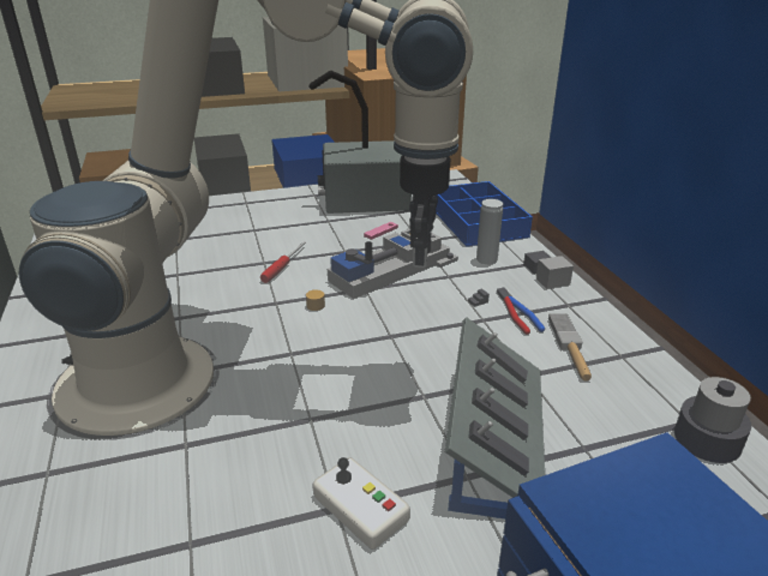

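```bash
python3 - <<'E'
from strap import *
a=np.radians(22.1);ux=np.array([np.cos(a),np.sin(a)]);uy=np.array([-ux[1],ux[0]])
for f in('top0','top21'):
    z=np.load(f+'.npz');W=pts('top',z['d']);r=W[...,:2]-[.6569,.2999];e=r@ux;g=r@uy
    print(f,[(int(b*1000),round(float(np.nanmedian(W[...,2][k])*1000),1)) for b in np.arange(-.14,.03,.004) if (k:=(e>b-.002)&(e<b+.002)&(abs(g+.0)<.015)).any()])
    print('  edge',[(int(b*1000),round(float(np.nanmedian(W[...,2][k])*1000),1)) for b in np.arange(-.14,.03,.004) if (k:=(e>b-.002)&(e<b+.002)&(abs(g-.035)<.006)).any()])
E
```

```text
top0 [(-140, 50.4), (-136, 52.6), (-132, 50.0), (-128, 50.5), (-124, 51.6), (-120, 52.1), (-115, 51.2), (-111, 53.2), (-107, 63.5), (-103, 66.7), (-99, 67.6), (-95, 66.2), (-91, 66.4), (-87, 65.3), (-83, 66.3), (-79, 66.6), (-75, 66.5), (-71, 65.8), (-67, 64.3), (-59, 35.0), (-55, 35.1), (-51, 34.3), (-47, 35.2), (-43, 34.5), (-39, 34.2), (-35, 34.9), (-31, 34.5), (-27, 34.4), (-23, 34.0), (-19, 33.8), (-15, 45.8), (-11, 64.1), (-7, 66.8), (-3, 67.7), (0, 66.1), (4, 67.0), (8, 66.5), (12, 66.9), (16, 65.1), (28, 34.1)]
  edge [(-140, 34.9), (-136, 35.0), (-132, 34.4), (-128, 34.8), (-124, 35.3), (-120, 33.3), (-115, 34.1), (-111, 36.7), (-107, 64.0), (-103, 66.6), (-99, 65.6), (-95, 64.1), (-91, 66.5), (-87, 67.3), (-83, 65.5), (-79, 66.5), (-75, 65.4), (-71, 67.0), (-67, 63.4), (-59, 34.0), (-55, 33.2), (-51, 35.6), (-47, 33.9), (-43, 32.6), (-39, 33.1), (-35, 32.9), (-31, 35.6), (-27, 34.7), (-23, 34.4), (-19, 34.5), (-15, 45.0), (-11, 64.7), (-7, 66.3), (-3, 67.0), (0, 65.3), (4, 67.5), (8, 67.2), (12, 65.9), (16, 67.5), (28, 36.0)]
top21 [(-140, 50.7), (-136, 50.0), (-132, 50.2),
[... 292 characters left out ...]
, (-39, 65.9), (-35, 66.8), (-31, 67.5), (-27, 67.2), (-23, 66.5), (-19, 71.8), (-15, 74.0), (-11, 67.7), (-7, 68.2), (-3, 67.4), (0, 66.6), (4, 66.1), (8, 66.1), (12, 67.0), (16, 64.1), (28, 36.2)]
  edge [(-140, 35.4), (-136, 33.8), (-132, 33.8), (-128, 35.2), (-124, 32.8), (-120, 33.7), (-115, 34.5), (-111, 35.8), (-107, 35.1), (-103, 35.1), (-99, 31.3), (-95, 37.2), (-91, 46.1), (-87, 66.3), (-83, 67.8), (-79, 65.8), (-75, 64.5), (-71, 66.4), (-67, 65.6), (-63, 65.0), (-59, 66.9), (-55, 66.9), (-51, 64.9), (-39, 34.1), (-35, 34.5), (-31, 32.6), (-27, 34.5), (-23, 34.6), (-19, 34.4), (-15, 47.6), (-11, 64.6), (-7, 66.6), (-3, 65.8), (0, 63.7), (4, 65.1), (8, 66.8), (12, 65.5), (28, 34.3)]
```

```bash
python3 -c "
from station import *
print(close_job())"
```

```text
the job is handed in; nothing more can be done
None
```

I handed the job in after about 49 s of the 210 s allowed: the insert is clamped cavity-up against the fixed jaw, all four straps hang flat on their own pegs, and I left the pendant alone; the hand-in returned no verdict.

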